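Fetch the vial from behind the glassware, weigh it, restore the row

TASK

The sample vial stands behind two of the three glass vessels in the bottle station. First stand just those two vessels on the steel side tray, then fetch the vial and set it upright in the middle of the balance pan; only then put both vessels back, upright, exactly on the spots they each came from. The third vessel and the rubber stopper stay where they are, and nothing may be knocked over.

Things in the scene. Friction and masses are not known exactly. Their poses are not given: they have to be found in the camera images.
- station: white tray 150 (its x) x 260 (its y) mm, fixed; things stand on its floor, 6 mm above the bench; lip 12 mm high, 50 mm backboard at the far (+x) edge. Origin: centre of the underside. Three ring-marked spots at x -35, y -85, 0, +85 mm hold the vessels in any order. Behind them at x +5, y -42.5 and +42.5 stand vial and stopper, either way round: the vessels next to the vial (58 mm off; third 133) block it.
- side_tray: empty shallow steel tray 170 (its x) x 190 (its y) mm, floor 4 mm thick, rim 12 mm high and 4 mm thick; fixed. Origin: centre of the underside. It and the balance lie left and right of the station, either way round.
- pan (a point): centre of the top face of the balance's round steel pan, 90 mm across, 55 mm above the bench. The balance is a white case 180 (its x) x 150 x 44 mm with a dark display at the front; fixed; the pan's centre lies 30 mm behind the case's centre.
- vial: small glass sample vial with black screw cap, 23 mm diameter, 48 mm tall (sides straight up to about 35 mm; cap 21 mm wide), about 14 g. Origin: centre of the underside; z up.
- small_bottle: small glass reagent bottle with blue cap, 42 mm diameter, 80 mm tall, about 0.18 kg; grip round the body about 35 mm above its underside. Origin: centre of the underside; z up.
- large_bottle: larger glass reagent bottle with blue cap, 54 mm diameter, 106 mm tall, about 0.25 kg; grip round the body about 50 mm above its underside. Origin: centre of the underside; z up.
- cylinder: clear measuring cylinder, 162 mm tall: foot 60 mm across and 13 mm high, tube 24 mm diameter, about 70 g; grip the tube, about 125 mm above its underside. Origin: centre of the underside; z up.
- stopper: orange conical rubber stopper, 32 mm diameter, 28 mm tall, standing behind the row; not to be moved. Origin: centre of the underside.
Mind the look-alikes: they are no part of the job. What is shaped like the large_bottle but brown or green is not meant.

How it is judged:
By the outcome, as a careful person would: the job done as asked, in the order asked, and still so for the second after the job is handed in, with the robot touching nothing.
It also fails if it takes over 120 s, if anything falls off the work surface, if the arm or the gripper's body presses on something with over 40 N, if the wrist force passes 120 N, or if a joint passes its speed limit or range.

ROBOT

A 7-joint arm with a two-finger parallel gripper is mounted at the origin on a cart in front of the work surface, level with it; the furniture and walls round the work are solid. World frame = base frame: x ahead of the robot, y to its left, z up, the work surface at z = 0. Lengths are in mm, angles in rad, forces in N, time in s.
With the tool pointing down it reaches from about 400 to 850 mm from the base axis. Payload 10.4 kg.
Tool frame: the origin (TCP) lies midway between the tips of the shut fingers; the grasp point (between the pads) lies 19 mm behind it; y points along the fingers, x is the direction in which the jaws open and shut, and the axes are right-handed (so a half turn about y gives the same grasp; the last joint's range is limited). The gripper opens to 87 mm and grips with 3 to 60 N. Pads are 19 mm wide; open, the fingers measure 117 mm over their backs; the gripper's body (75 mm by 190 mm) begins 51 mm behind the grasp point.
Start: joints at [1.106, 0.332, -0.065, 1.46, 0.022, 1.35, -0.088], TCP at [267.253, -565.002, 222.576] pointing down, gripper open.
Joint ranges: [-2.6, 2.6], [-0.5, 2.12], [-1.47, 1.34], [0.16, 2.42], [-1.27, 4.41], [0.06, 2.06], [-2.6, 2.6]. Speed limits (rad/s): [2.22, 2.22, 2.79, 2.79, 3.14, 3.14, 3.14].

INTERFACE

Orientations are given as a unit quaternion [x, y, z, w].
In Python, from station import env gives the robot as it stands.
- The arm moves only by the tool play_rows, never from a script. Its argument "increments" is a list of rows, each an object of numbers: "jaw": the finger opening in mm, from 0 to 87; "x", "y", "z": the shift along the world's x, y, z in mm; "rx", "ry", "rz": the turn, a rotation vector about the world's x, y, z in rad. A call has 1 to 5 rows; each row is the pose to reach, as a shift and turn from the pose commanded when the call began; what a row does not reach only later rows make up. A row lasts 1/10 s, in which the tool goes at most 50 mm and 8.59 degrees, less where a joint would pass 70% of its speed; a pose out of reach is approached as far as the arm can. A call with a gripper value outside its range is refused whole. The fingers move at their own pace and stop on an object; "squeeze" is the grip in N (left out, the last holds). Time passes only in rows, so rows that repeat a pose let the fingers close. It gives the time, the measured TCP pose, the force and the opening at its end, in the units of the state.
- env.read_state(): the state, without advancing time (a new reading comes with each control period).
- env.grab_frame(name): name is "scene" or "top" or "wrist"; returns the picture (400x640x3 uint8, red, green, blue); there is no depth.
- env.camera_info(name): a dict with "fx", "fy", "cx", "cy" (pixels), "camera_from_world" (4x4, takes a point from world to camera coordinates); the wrist camera has in their place "mount" (4x4, takes a point from camera to tool coordinates, whose origin is the TCP and whose axes are the tool frame's). Camera axes: x right, y down, z forward; pixel columns grow to the right and rows downward; lengths in mm; the calibration is good to about 2 mm. The wrist camera is an equidistant fisheye: a pixel r from the principal point sees the ray r / f radians off the axis. A picture is of the moment at which its call begins: read the wrist's pose just before it. camera_info takes no time and is no camera call.
- env.sign_off(): hands the job in, once; it reports no verdict.
Trained networks look in the newest picture that a camera, given by its name, has taken for a name from the list of things; names that differ only in an ending like _2 or _b are one class to them, and where a whole thing is asked for, a point or a joint stands for the part that bears it (a point fixed in the world has none). Each returns a list of dicts, best first, with "score" (0 to 1); they miss things now and then, are a little off and sometimes report something else, mostly with a low value. They report only what shows in the picture. A call takes as long as a camera call. They do not tell look-alikes from the thing itself.
- env.search_frame(camera, label): "xyz" ([x, y, z] in mm, in the coordinates of the camera as it stood for that picture, good to about 4 mm: the middle of the surface that is visible of it).
- env.trace(camera, label): "region" (400x640 bool, what is visible of it).
The state is a dict: "clock": time; "joints": joint angles; "joint_velocities": joint speeds; "joint_torque": joint torques, N m; "tool_pos": TCP position; "tool_rot": TCP orientation; "force": force on the tool from outside, world axes, zero at the start; "ft_torque": the same for the moment, N m; "finger_gap": finger opening in mm.
Only numpy, scipy, OpenCV 4.12 (cv2) and the standard library are available. Lean on these libraries where they do the work, as an engineer would, in place of code of your own. Each camera call takes 0.05 s, during which the arm holds its last target. There are 200 camera calls.

## Working session

There is one attempt and no reset: what is moved stays moved. The work goes in short steps, Python scripts to look and compute and a tool call to move; the robot and the scene stay as the last step left them, time stands still between calls to the robot, and variables do not carry over. Pictures are saved under pics/ and viewed, about 12 in all and at most 16, crops included, and the job is handed in when it is done.

Besides the shell and the picture viewer there is one more tool, called as name(argument=value, ...) on one line, values as JSON. play_rows: Moves the arm, as the interface text tells. Its arguments: {"type":"object","properties":{"increments":{"type":"array"},"squeeze":{"type":"number"}},"required":["increments"]}

```bash
ls; mkdir -p pics; cat > h.py <<'E'
import numpy as np, cv2
from station import env
from scipy.spatial.transform import Rotation as R
def save(n,f,crop=None,s=1):
    im=env.grab_frame(n)[:,:,::-1]
    if crop: a,b,c,d=crop; im=im[b:d,a:c]
    cv2.imwrite('pics/'+f,cv2.resize(im,None,fx=s,fy=s))
def w(cam,p,st=None):
    i=env.camera_info(cam)
    if cam=='wrist':
        q=np.array(i['mount'])@np.r_[p,1]
        return R.from_quat(st['tool_rot']).apply(q[:3])+st['tool_pos']
    return (np.linalg.inv(i['camera_from_world'])@np.r_[p,1])[:3]
def ray(cam,u,v,z):
    i=env.camera_info(cam);T=np.linalg.inv(i['camera_from_world'])
    d=T[:3,:3]@[(u-i['cx'])/i['fx'],(v-i['cy'])/i['fy'],1];o=T[:3,3]
    return o+d*(z-o[2])/d[2]
def px(cam,p):
    i=env.camera_info(cam);c=np.array(i['camera_from_world'])@np.r_[p,1]
    return c[0]/c[2]*i['fx']+i['cx'],c[1]/c[2]*i['fy']+i['cy']
E
python3 - <<'E'
from h import *
np.set_printoptions(precision=1,suppress=True)
st=env.read_state();print(st['tool_pos'],st['tool_rot'],st['finger_gap'],st['clock'])
for c in['scene','top']:
    save(c,c+'1.png')
    i=env.camera_info(c);print(c,np.linalg.inv(i['camera_from_world']),i['fx'])
    for n in['station','side_tray','pan','vial','small_bottle','large_bottle','cylinder','stopper']:
        print(n,[(round(d['score'],2),w(c,d['xyz']),np.array(px(c,w(c,d['xyz'])))) for d in env.search_frame(c,n)][:4])
E
```

```text
pics
[ 267.1 -564.6  221.8] [-0.6  0.4 -0.4  0.6] 86.61826945888812 0.0
scene [[  -0.4    0.8   -0.5 1390.2]
 [   0.9    0.3   -0.2  365.5]
 [  -0.    -0.5   -0.8 1405.2]
 [   0.     0.     0.     1. ]] 477.9087866311536
station [(0.84, array([642.4,  -6.3,   5.6]), array([319.2, 211.3]))]
side_tray [(0.95, array([ 464.5, -332.9,    4.8]), array([259.3, 144.2])), (0.42, array([603.1,  81.3,  79.5]), array([348. , 199.5]))]
pan [(0.66, array([467. , 327.1,  42.4]), array([430.6, 198.5]))]
vial []
small_bottle [(0.51, array([590.9, -93. ,  54.3]), array([301.9, 183.5]))]
large_bottle [(0.89, array([775.6,  20.5,  73.3]), array([309.1, 236.7])), (0.87, array([686.8, 181.8,  74.4]), array([367.3, 231.7])), (0.86, array([542.1, 182.8,  75.6]), array([383.5, 196.1])), (0.7, array([ 484.7, -148.6,   81.6]), array([300.2, 150.8]))]
cylinder [(0.57, array([587.1, -93.6,  55.5]), array([302.3, 182.4]))]
stopper []
top [[   0.    -1.     0.1  474.1]
 [  -1.    -0.     0.     1.5]
 [  -0.    -0.1   -1.  1335.4]
 [   0.     0.     0.     1. ]] 518.0845674721431
station [(0.98, array([636. , -13.7,   5.8]), array([320.1, 194.6]))]
side_tray [(0.91, array([ 459.9, -336.5,    4.7]), array([446.4, 264.4]))]
pan [(0.96, array([444.6, 323.3,  46. ]), array([183.5, 268.3]))]
vial [(0.66, array([617.5, -59.5,  51.7]), array([338.6, 199.9]))]
small_bottle [(0.78, array([579.9, -12.3,  69.3]), array([319.7, 214.2]))]
large_bottle [(0.98, array([751.7,  10.7,  77.7]), array([310.9, 144.5])), (0.92, array([582.7,  70.3,  84.5]), array([285.7, 212.2])), (0.73, array([ 474.1, -148.4,   79.7]), array([375.9, 258.1])), (0.65, array([661.5, 169.7,  77.7]), array([245.8, 180.1]))]
cylinder [(0.97, array([575.3, -90.9,  13.6]), array([350.1, 218. ]))]
stopper []
```

```bash
python3 - <<'E'
import cv2,numpy as np
a=cv2.imread('pics/top1.png')[90:340,130:500]
cv2.imwrite('pics/top1c.png',cv2.resize(a,None,fx=2.1,fy=2.1,interpolation=cv2.INTER_CUBIC))
b=cv2.imread('pics/scene1.png')[90:290,220:490]
cv2.imwrite('pics/scene1c.png',cv2.resize(b,None,fx=2.9,fy=2.9,interpolation=cv2.INTER_CUBIC))
E
```

```text
(no output)
```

View pics/top1c.png

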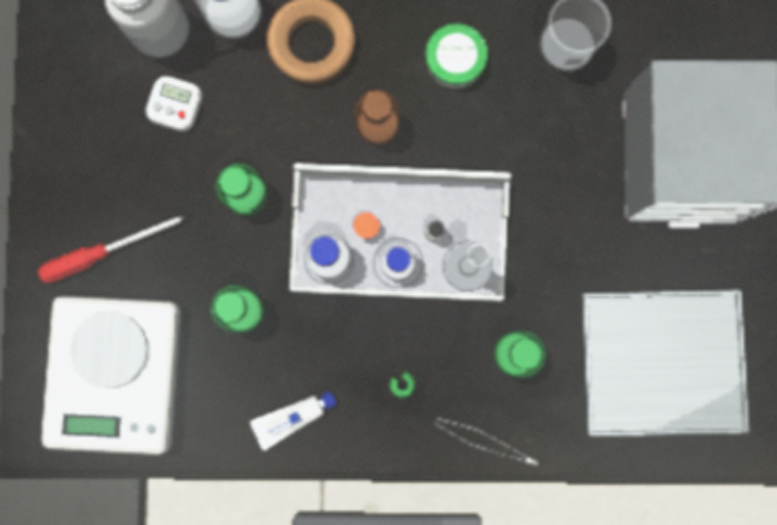

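View pics/scene1c.png

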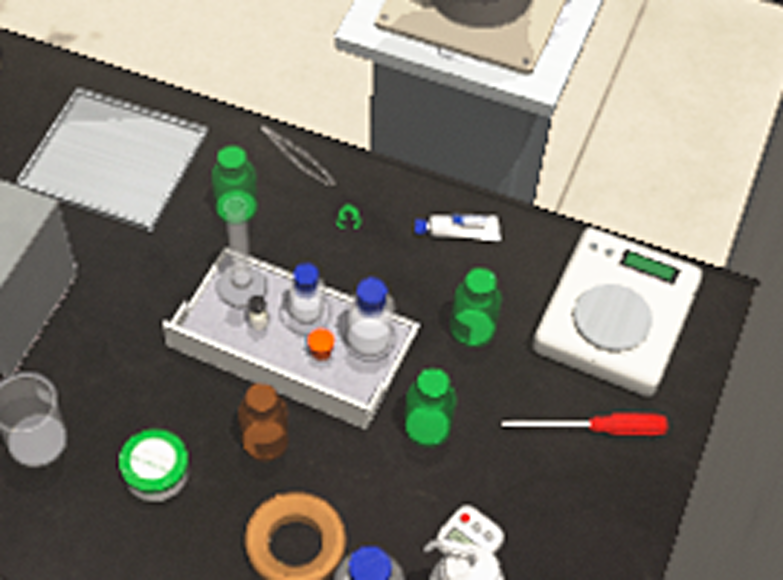

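The target vial (dark cap) is at top-crop (436,229). It stands behind the blue-capped small bottle (397,262) and the cylinder (467,265), so those two move. The large blue-capped bottle (325,255) and orange stopper (367,225) stay. Look-alikes: green bottles at (240,190), (240,310) and (520,353), brown at (377,115), and a clear beaker at (570,45). The side tray is on the right (-y) and the balance on the left.

```bash
cat > m.py <<'E'
from h import *
np.set_printoptions(precision=1,suppress=True)
st=env.read_state();r=R.from_quat(st['tool_rot']);print('jaw axis',r.apply([1,0,0]),'point',r.apply([0,1,0]))
im=env.grab_frame('top');hsv=cv2.cvtColor(im,cv2.COLOR_RGB2HSV)
def reg(c,n,k=0):
    g=env.trace(c,n);print(n,[ (round(x['score'],2),int(x['region'].sum())) for x in g][:3]);return g[k]['region']
# station outline
for n,z in [('station',12),('side_tray',12)]:
    m=reg('top',n).astype(np.uint8)
    hull=cv2.convexHull(np.argwhere(m)[:,::-1].astype(np.int32))
    P=np.array([ray('top',*p[0],z)[:2] for p in hull],np.float32)
    print(n,cv2.minAreaRect(P))
def blob(lo,hi,box,z,nm):
    a,b,c,d=box;m=cv2.inRange(hsv,lo,hi);q=np.argwhere(m[b:d,a:c])[:,::-1].mean(0)+[a,b]
    print(nm,q,ray('top',*q,z))
blob((105,120,60),(130,255,255),(272,195,300,225),106,'large')
blob((105,120,60),(130,255,255),(305,200,335,230),80+6,'small')
blob((5,120,120),(20,255,255),(290,185,320,210),28+6,'stopper')
blob((0,0,0),(179,255,90),(330,190,345,204),48+6,'vial')
for n in['cylinder','pan','vial']:
    try:
        m=reg('top',n);q=np.argwhere(m)[:,::-1];print(n,q.min(0),q.max(0),ray('top',*q.mean(0),55 if n=='pan' else 10))
    except Exception as e:print(n,e)
E
python3 m.py
python3 -c "
from h import *
im=cv2.imread('pics/top1.png')[170:250,260:380];cv2.imwrite('pics/cl.png',cv2.resize(im,None,fx=6.5,fy=6.5,interpolation=cv2.INTER_CUBIC))"
```

```text
jaw axis [ 0.4 -0.9  0. ] point [ 0. -0. -1.]
station [(0.43, 222), (0.38, 4440), (0.17, 99)]
station ((583.2686767578125, -11.908319473266602), (39.91311264038086, 41.77573013305664), 45.43968963623047)
side_tray [(0.96, 5109)]
side_tray ((465.78033447265625, -335.243408203125), (170.08006286621094, 194.24595642089844), 2.3417165279388428)
large [284.2 209.2] [588.1  72.8 106. ]
small [319.3 213.2] [581.  -11.2  86. ]
stopper [304.1 197. ] [626.2  26.9  34. ]
vial [337.7 198.8] [620.1 -57.1  54. ]
cylinder [(0.56, 453)]
cylinder [341 205] [364 228] [580.1 -97.9  10. ]
pan [(0.93, 4488)]
pan [150 230] [216 305] [445.3 322.   55. ]
vial [(0.51, 50)]
vial [334 196] [340 203] [623.1 -57.3  10. ]
```

View pics/cl.png

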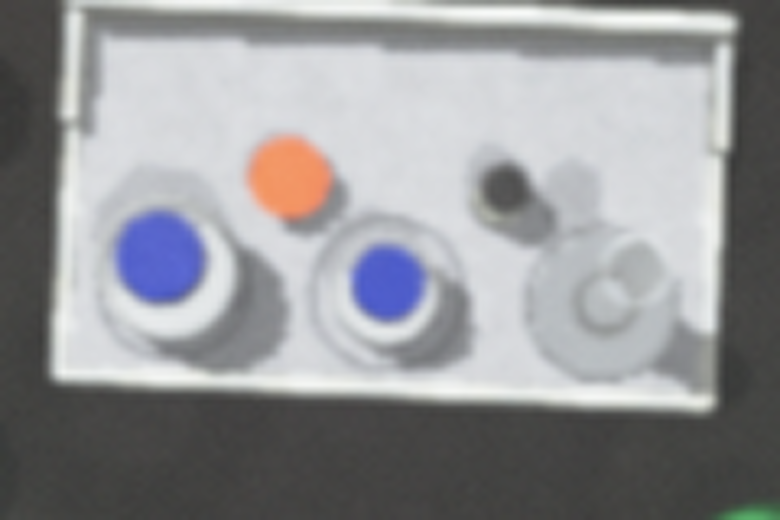

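```bash
python3 - <<'E'
from h import *
from scipy.optimize import least_squares
np.set_printoptions(precision=2,suppress=True)
st=env.read_state();r=R.from_quat(st['tool_rot']);a=r.apply([1,0,0]);print(st['tool_pos'],'jaw deg',np.degrees(np.arctan2(a[1],a[0])),a,r.apply([0,1,0]))
cy=ray('top',260+602/6.5,170+302/6.5,19);ring=ray('top',260+388/6.5,170+290/6.5,6)
print('cyl',cy,'ring',ring)
L=np.array([[-35,85],[-35,0],[-35,-85],[5,42.5],[5,-42.5]])
W=np.array([ray('top',284.2,209.2,112)[:2],[581,-11.2],cy[:2],[626.2,26.9],[620.1,-57.1]])
f=lambda p:p[:2]+L@np.array([[np.cos(p[2]),np.sin(p[2])],[-np.sin(p[2]),np.cos(p[2])]])
s=least_squares(lambda p:(f(p)-W).ravel(),[616,-14,-.07]);print(s.x,s.x[2]*57.3);print(f(s.x));print(W-f(s.x))
print('tray top',[ray('top',446.4,264.4,4)])
E
```

```text
[ 267.25 -565.02  222.59] jaw deg -64.6860204179884 [ 0.43 -0.9   0.  ] [ 0. -0. -1.]
cyl [579.01 -96.81  19.  ] ring [584.07 -13.11   6.  ]
[617.72 -14.25  -0.06] -3.2546522079550226
[[587.6   72.6 ]
 [582.78 -12.27]
 [577.95 -97.13]
 [625.13  27.9 ]
 [620.3  -56.97]]
[[-0.15 -0.26]
 [-1.78  1.07]
 [ 1.06  0.32]
 [ 1.07 -1.  ]
 [-0.2  -0.13]]
tray top [array([ 459.9 , -336.57,    4.  ])]
```

play_rows(increments=[{"x":25,"y":38,"rz":0.13,"jaw":70},{"x":50,"y":76,"rz":0.26,"jaw":70},{"x":75,"y":114,"rz":0.39,"jaw":70},{"x":100,"y":152,"rz":0.52,"jaw":70},{"x":125,"y":190,"rz":0.65,"jaw":70}])

```text
$.increments[0]: bad value
```

play_rows(increments=[{"x":25,"y":38,"rz":0.11},{"x":50,"y":76,"rz":0.22},{"x":75,"y":114,"rz":0.32},{"x":100,"y":152,"rz":0.422},{"x":125,"y":190,"rz":0.422}])

```text
$.increments[0]: bad value
```

play_rows(increments=[{"x":25,"y":38,"z":0,"rx":0,"ry":0,"rz":0.13,"jaw":70},{"x":50,"y":76,"z":0,"rx":0,"ry":0,"rz":0.26,"jaw":70},{"x":75,"y":114,"z":0,"rx":0,"ry":0,"rz":0.39,"jaw":70},{"x":100,"y":152,"z":0,"rx":0,"ry":0,"rz":0.52,"jaw":70},{"x":125,"y":190,"z":0,"rx":0,"ry":0,"rz":0.65,"jaw":70}])

```text
clock: 1.7
tool_pos: [393.0, -373.4, 222.8]
tool_rot: [0.688, -0.166, 0.166, -0.687]
force: [0.7, -0.5, -0.6]
finger_gap: 70.2
```

play_rows(increments=[{"x":30,"y":45,"z":0,"rx":0,"ry":0,"rz":0.11,"jaw":70},{"x":60,"y":90,"z":0,"rx":0,"ry":0,"rz":0.22,"jaw":70},{"x":90,"y":130,"z":0,"rx":0,"ry":0,"rz":0.33,"jaw":70},{"x":120,"y":170,"z":0,"rx":0,"ry":0,"rz":0.422,"jaw":70},{"x":135,"y":200,"z":0,"rx":0,"ry":0,"rz":0.422,"jaw":70}])

```text
clock: 2.2
tool_pos: [528.7, -172.5, 222.8]
tool_rot: [-0.707, 0.018, -0.019, 0.707]
force: [0.0, -0.2, -0.8]
finger_gap: 69.7
```

```bash
python3 - <<'E'
from h import *
np.set_printoptions(precision=2,suppress=True)
st=env.read_state();r=R.from_quat(st['tool_rot']);a=r.apply([1,0,0]);print(st['tool_pos'],np.degrees(np.arctan2(a[1],a[0])),st['joints'])
save('wrist','w1.png')
i=env.camera_info('wrist');print(i)
for n in['cylinder','small_bottle','vial']:
    print(n,[(round(d['score'],2),w('wrist',d['xyz'],st)) for d in env.search_frame('wrist',n)][:3])
E
```

```text
[ 528.75 -172.53  222.81] -3.008043213336147 [ 0.66  0.22 -0.49  1.63  0.1   1.32  0.1 ]
{'fx': 309.70691628693146, 'fy': 309.70691628693146, 'cx': 319.65875117298265, 'cy': 202.31778831603344, 'mount': array([[   1.  ,    0.  ,    0.  ,   -2.75],
       [   0.  ,   -0.29,    0.96, -162.11],
       [   0.  ,   -0.96,   -0.29,   79.45],
       [   0.  ,    0.  ,    0.  ,    1.  ]])}
cylinder [(0.94, array([573.66, -94.98,  59.27]))]
small_bottle [(0.97, array([572.56, -13.68,  69.24]))]
vial [(0.96, array([611.28, -57.04,  53.95]))]
```

View pics/w1.png

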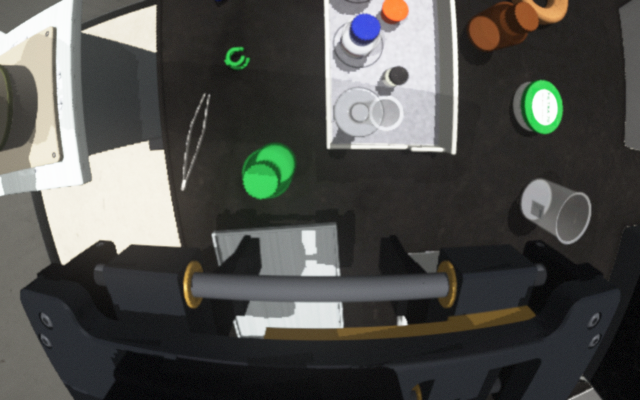

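The wrist view shows the cylinder foot at about (360,111) with its rim at (386,112), the blue small cap at (365,27), the vial cap at (396,75) and the stopper at (395,10). This matches the plan.

```bash
cat >> h.py <<'E'
def wray(st,u,v,z):
    i=env.camera_info('wrist');M=np.array(i['mount']);q=R.from_quat(st['tool_rot'])
    x=np.array([(u-i['cx']),(v-i['cy'])]);r=np.hypot(*x);t=r/i['fx']
    d=np.r_[x/r*np.sin(t),np.cos(t)];d=q.apply(M[:3,:3]@d);o=q.apply(M[:3,3])+st['tool_pos']
    return o+d*(z-o[2])/d[2]
E
python3 - <<'E'
from h import *
np.set_printoptions(precision=2,suppress=True)
st=env.read_state()
for n,u,v,z in [('rim',386,112.5,168),('foot',359.5,110.5,19),('small',365,27,86),('vial',396.5,75,54),('stopper',395,10,34)]: print(n,wray(st,u,v,z))
print('top rim',ray('top',260+635/6.5,170+275/6.5,168))
E
```

```text
rim [575.51 -97.09 168.  ]
foot [575.73 -95.64  19.  ]
small [576.98 -12.55  86.  ]
vial [613.19 -57.43  54.  ]
stopper [621.82  24.01  34.  ]
top rim [576.64 -97.15 168.  ]
```

play_rows(increments=[{"x":24,"y":38,"z":0,"rx":0,"ry":0,"rz":0,"jaw":70},{"x":48,"y":75.5,"z":0,"rx":0,"ry":0,"rz":0,"jaw":70},{"x":48,"y":75.5,"z":-40,"rx":0,"ry":0,"rz":0,"jaw":60},{"x":48,"y":75.5,"z":-80,"rx":0,"ry":0,"rz":0,"jaw":50},{"x":48,"y":75.5,"z":-110,"rx":0,"ry":0,"rz":0,"jaw":45}])

```text
clock: 2.9
tool_pos: [574.0, -101.4, 110.2]
tool_rot: [0.707, -0.022, 0.02, -0.707]
force: [1.0, 0.1, -0.5]
finger_gap: 53.6
```

```bash
python3 - <<'E'
from h import *
st=env.read_state();print(st['tool_pos'],st['finger_gap'],st['force'])
save('wrist','w2.png')
E
```

```text
[ 574.02636069 -101.39479667  110.20513189] 53.5516007472626 [ 0.96853662  0.0751308  -0.54270476]
```

View pics/w2.png

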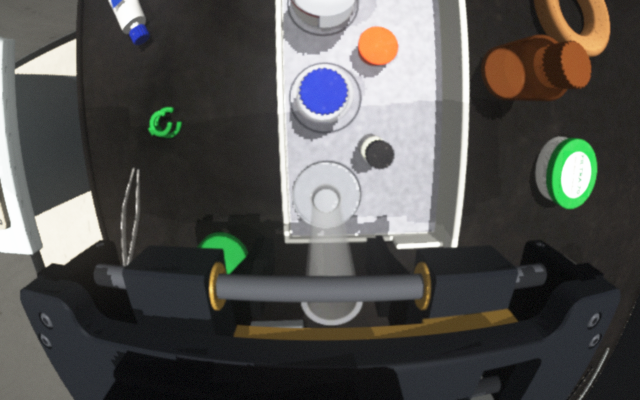

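play_rows(increments=[{"x":0,"y":0,"z":1,"rx":0,"ry":0,"rz":0,"jaw":45},{"x":0,"y":0,"z":1,"rx":0,"ry":0,"rz":0,"jaw":45}])

```text
clock: 3.15
tool_pos: [576.1, -100.6, 115.6]
tool_rot: [0.707, -0.02, 0.021, -0.707]
force: [0.5, -0.8, 1.0]
finger_gap: 45.8
```

```bash
python3 - <<'E'
from h import *
st=env.read_state();print(st['tool_pos'],st['finger_gap'],st['force'])
im=env.grab_frame('wrist')
for u,v,z in[(360,0,0)]:pass
for n,u,v,z in [('foot',326,193,19),('small',325,93,86),('vial',379,153,54),('stopper',377,46,34),('rim',332,310,168)]: print(n,wray(st,u,v,z))
print(env.search_frame('wrist','cylinder')[:1])
m=env.trace('wrist','cylinder')[0]['region'];
for v in range(215,325,10):
    q=np.where(m[v])[0]; print(v,(q.min(),q.max()) if len(q) else None)
E
```

```text
[ 576.1121644  -100.56850453  115.5778777 ] 45.83595023928363 [ 0.45761618 -0.80985024  1.01177876]
foot [579.64422369 -91.16241466  19.        ]
small [581.95334294  -9.93995763  86.        ]
vial [619.92695931 -53.42005928  54.        ]
stopper [625.90987012  29.81295513  34.        ]
rim [ 578.47953372 -103.18009093  168.        ]
[{'xyz': [4.1, 8.3, 192.8], 'score': 0.95}]
215 (np.int64(297), np.int64(348))
225 (np.int64(307), np.int64(342))
235 (np.int64(306), np.int64(342))
245 (np.int64(304), np.int64(344))
255 (np.int64(304), np.int64(347))
265 (np.int64(303), np.int64(348))
275 (np.int64(303), np.int64(343))
285 None
295 None
305 (np.int64(300), np.int64(353))
315 (np.int64(310), np.int64(340))
```

play_rows(increments=[{"x":0,"y":2,"z":-2,"rx":0,"ry":0,"rz":0,"jaw":35},{"x":0,"y":2,"z":-2,"rx":0,"ry":0,"rz":0,"jaw":22},{"x":0,"y":2,"z":-2,"rx":0,"ry":0,"rz":0,"jaw":10},{"x":0,"y":2,"z":-2,"rx":0,"ry":0,"rz":0,"jaw":10},{"x":0,"y":2,"z":-2,"rx":0,"ry":0,"rz":0,"jaw":10}], squeeze=10)

```text
clock: 3.8
tool_pos: [575.1, -97.5, 111.5]
tool_rot: [0.707, -0.02, 0.02, -0.707]
force: [-0.1, 0.7, -0.2]
finger_gap: 22.3
```

```bash
python3 - <<'E'
from h import *
st=env.read_state();print(st['tool_pos'],st['finger_gap'],st['force'])
im=env.grab_frame('top')[:,:,::-1];cv2.imwrite('pics/top2.png',im)
env.grab_frame('wrist');m=env.trace('wrist','cylinder')[0]['region'];
for v in range(225,325,20):
    q=np.where(m[v])[0]; print(v,(q.min(),q.max()) if len(q) else None)
E
```

```text
[575.14378109 -97.51981959 111.49154581] 22.326196180278032 [-0.12264559  0.74399233 -0.23546918]
225 (np.int64(299), np.int64(340))
245 (np.int64(301), np.int64(338))
265 (np.int64(297), np.int64(342))
285 None
305 (np.int64(290), np.int64(350))
```

play_rows(increments=[{"x":0,"y":0,"z":15,"rx":0,"ry":0,"rz":0,"jaw":10},{"x":0,"y":0,"z":45,"rx":0,"ry":0,"rz":0,"jaw":10},{"x":0,"y":0,"z":80,"rx":0,"ry":0,"rz":0,"jaw":10},{"x":0,"y":0,"z":115,"rx":0,"ry":0,"rz":0,"jaw":10},{"x":0,"y":0,"z":135,"rx":0,"ry":0,"rz":0,"jaw":10}], squeeze=15)

```text
clock: 4.45
tool_pos: [576.1, -97.3, 251.0]
tool_rot: [0.707, -0.019, 0.022, -0.707]
force: [1.4, 0.4, -0.7]
finger_gap: 21.9
```

play_rows(increments=[{"x":-10,"y":-25,"z":0,"rx":0,"ry":0,"rz":0,"jaw":10},{"x":-25,"y":-65,"z":0,"rx":0,"ry":0,"rz":0,"jaw":10},{"x":-40,"y":-105,"z":0,"rx":0,"ry":0,"rz":0,"jaw":10},{"x":-55,"y":-145,"z":0,"rx":0,"ry":0,"rz":0,"jaw":10},{"x":-70,"y":-185,"z":0,"rx":0,"ry":0,"rz":0,"jaw":10}])

```text
clock: 4.95
tool_pos: [504.6, -283.9, 248.0]
tool_rot: [0.707, -0.02, 0.02, -0.707]
force: [1.8, -0.5, -0.5]
finger_gap: 21.9
```

play_rows(increments=[{"x":-15,"y":-40,"z":0,"rx":0,"ry":0,"rz":0,"jaw":10},{"x":-30,"y":-75,"z":0,"rx":0,"ry":0,"rz":0,"jaw":10},{"x":-40,"y":-98,"z":0,"rx":0,"ry":0,"rz":0,"jaw":10},{"x":-40,"y":-98,"z":-20,"rx":0,"ry":0,"rz":0,"jaw":10},{"x":-40,"y":-98,"z":-40,"rx":0,"ry":0,"rz":0,"jaw":10}])

```text
clock: 5.45
tool_pos: [465.1, -381.7, 207.7]
tool_rot: [0.707, -0.02, 0.021, -0.706]
force: [1.4, 0.5, -1.4]
finger_gap: 22.4
```

```bash
python3 - <<'E'
from h import *
st=env.read_state();print(st['tool_pos'],st['finger_gap'],st['force'])
save('scene','s2.png',(200,60,400,210),4)
im=env.grab_frame('top')[:,:,::-1];cv2.imwrite('pics/top3.png',im)
E
```

```text
[ 465.0720742  -381.72589813  207.676656  ] 22.386899047354696 [ 1.38295844  0.48032412 -1.40911425]
```

View pics/s2.png

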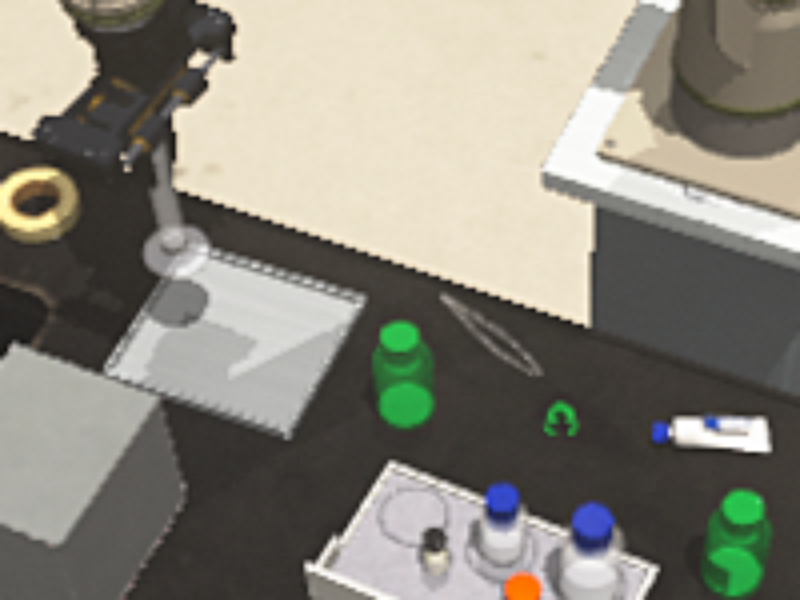

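play_rows(increments=[{"x":0,"y":0,"z":-35,"rx":0,"ry":0,"rz":0,"jaw":10},{"x":0,"y":0,"z":-65,"rx":0,"ry":0,"rz":0,"jaw":10},{"x":0,"y":0,"z":-83,"rx":0,"ry":0,"rz":0,"jaw":10},{"x":0,"y":0,"z":-92,"rx":0,"ry":0,"rz":0,"jaw":10},{"x":0,"y":0,"z":-95,"rx":0,"ry":0,"rz":0,"jaw":10}])

```text
clock: 6.05
tool_pos: [465.6, -380.5, 112.2]
tool_rot: [0.707, -0.02, 0.02, -0.707]
force: [0.6, 0.6, 0.1]
finger_gap: 22.1
```

play_rows(increments=[{"x":0,"y":0,"z":-1.5,"rx":0,"ry":0,"rz":0,"jaw":10},{"x":0,"y":0,"z":-1.5,"rx":0,"ry":0,"rz":0,"jaw":10}])

```text
clock: 6.25
tool_pos: [465.8, -380.9, 111.3]
tool_rot: [0.707, -0.02, 0.021, -0.706]
force: [0.0, -0.0, -0.9]
finger_gap: 22.3
```

play_rows(increments=[{"x":0,"y":0,"z":-1.5,"rx":0,"ry":0,"rz":0,"jaw":10},{"x":0,"y":0,"z":-1.5,"rx":0,"ry":0,"rz":0,"jaw":10}])

```text
clock: 6.45
tool_pos: [465.5, -380.7, 109.1]
tool_rot: [0.707, -0.02, 0.02, -0.707]
force: [1.0, 0.2, 1.3]
finger_gap: 22.4
```

play_rows(increments=[{"x":0,"y":0,"z":-1.5,"rx":0,"ry":0,"rz":0,"jaw":10},{"x":0,"y":0,"z":-1.5,"rx":0,"ry":0,"rz":0,"jaw":10}])

```text
clock: 6.65
tool_pos: [465.9, -381.0, 109.0]
tool_rot: [0.707, -0.02, 0.021, -0.706]
force: [-2.8, 2.2, 11.4]
finger_gap: 22.0
```

Contact (11 N at TCP z of about 109). Open slowly and rise.

play_rows(increments=[{"x":0,"y":0,"z":1.5,"rx":0,"ry":0,"rz":0,"jaw":10},{"x":0,"y":0,"z":1.5,"rx":0,"ry":0,"rz":0,"jaw":26},{"x":0,"y":0,"z":1.5,"rx":0,"ry":0,"rz":0,"jaw":34},{"x":0,"y":0,"z":1.5,"rx":0,"ry":0,"rz":0,"jaw":50},{"x":0,"y":0,"z":1.5,"rx":0,"ry":0,"rz":0,"jaw":60}])

```text
clock: 7.15
tool_pos: [465.2, -380.4, 108.4]
tool_rot: [-0.707, 0.02, -0.02, 0.707]
force: [0.2, 0.2, -0.6]
finger_gap: 42.3
```

play_rows(increments=[{"x":0,"y":0,"z":20,"rx":0,"ry":0,"rz":0,"jaw":70},{"x":0,"y":0,"z":55,"rx":0,"ry":0,"rz":0,"jaw":70},{"x":0,"y":0,"z":85,"rx":0,"ry":0,"rz":0,"jaw":70},{"x":10,"y":25,"z":95,"rx":0,"ry":0,"rz":0,"jaw":70},{"x":25,"y":65,"z":95,"rx":0,"ry":0,"rz":0,"jaw":70}])

```text
clock: 7.65
tool_pos: [490.1, -318.0, 205.5]
tool_rot: [0.708, -0.021, 0.023, -0.706]
force: [0.5, 0.8, -0.9]
finger_gap: 69.6
```

```bash
python3 - <<'E'
from h import *
np.set_printoptions(precision=2,suppress=True)
st=env.read_state();print(st['tool_pos'],st['finger_gap'],st['force'])
im=env.grab_frame('top')[:,:,::-1];cv2.imwrite('pics/top4.png',im)
for d in env.search_frame('top','cylinder')[:2]:print(d['score'],w('top',d['xyz']))
a=cv2.imread('pics/top3.png')[170:250,260:380];b=im[210:310,380:500]
cv2.imwrite('pics/c4.png',np.hstack([cv2.resize(a,(396,264),interpolation=2),cv2.resize(b,(396,264*100//80),interpolation=2)[:264]]))
E
```

```text
[ 490.11 -317.97  205.53] 69.60690676390963 [ 0.46  0.79 -0.88]
0.52 [ 470.13 -357.89   13.21]
```

View pics/c4.png

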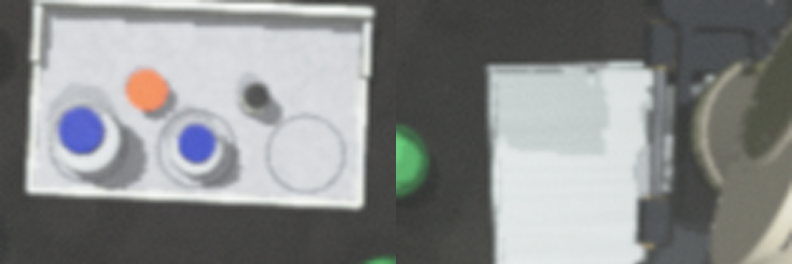

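play_rows(increments=[{"x":13,"y":43,"z":0,"rx":0,"ry":0,"rz":0,"jaw":70},{"x":26,"y":86,"z":0,"rx":0,"ry":0,"rz":0,"jaw":70},{"x":39,"y":129,"z":0,"rx":0,"ry":0,"rz":0,"jaw":70},{"x":52,"y":172,"z":0,"rx":0,"ry":0,"rz":0,"jaw":70},{"x":65,"y":215,"z":0,"rx":0,"ry":0,"rz":0,"jaw":70}])

```text
clock: 8.25
tool_pos: [555.5, -98.8, 203.6]
tool_rot: [0.707, -0.02, 0.02, -0.707]
force: [1.5, -1.4, 0.2]
finger_gap: 70.0
```

play_rows(increments=[{"x":13,"y":43,"z":0,"rx":0,"ry":0,"rz":0,"jaw":70},{"x":26,"y":86,"z":0,"rx":0,"ry":0,"rz":0,"jaw":70},{"x":26,"y":89,"z":-40,"rx":0,"ry":0,"rz":0,"jaw":70},{"x":26,"y":89,"z":-80,"rx":0,"ry":0,"rz":0,"jaw":70},{"x":26,"y":89,"z":-80,"rx":0,"ry":0,"rz":0,"jaw":70}])

```text
clock: 8.75
tool_pos: [577.9, -11.5, 118.5]
tool_rot: [-0.707, 0.023, -0.017, 0.707]
force: [-0.6, -1.0, -0.7]
finger_gap: 69.8
```

```bash
python3 - <<'E'
from h import *
np.set_printoptions(precision=2,suppress=True)
st=env.read_state();print(st['tool_pos'],st['finger_gap'],st['force'])
env.grab_frame('wrist')
for n in['small_bottle','vial','large_bottle']:
  for d in env.search_frame('wrist',n)[:1]:print(n,d['score'],w('wrist',d['xyz'],st))
m=env.trace('wrist','small_bottle')[0]['region']
for v in range(0,400,15):
    q=np.where(m[v])[0]
    if len(q):print(v,q.min(),q.max())
env.grab_frame('top')
for d in env.search_frame('top','cylinder')[:2]:print(d['score'],w('top',d['xyz']))
E
```

```text
[577.88 -11.48 118.51] 69.84434091953786 [-0.64 -0.95 -0.66]
small_bottle 0.83 [576.     3.96  72.69]
vial 0.74 [612.64 -47.8   43.58]
large_bottle 0.94 [531.67 155.9   41.61]
180 312 337
195 303 346
210 299 352
225 301 349
240 308 342
0.7 [ 467.2  -368.25   16.01]
```

```bash
python3 - <<'E'
from h import *
st=env.read_state();print(st['tool_pos'],wray(st,325,211,86))
save('wrist','w3.png')
E
```

```text
[582.26920195 -11.71088297 125.44996384] [5.84020624e+02 4.77479036e-01 8.60000000e+01]
```

View pics/w3.png

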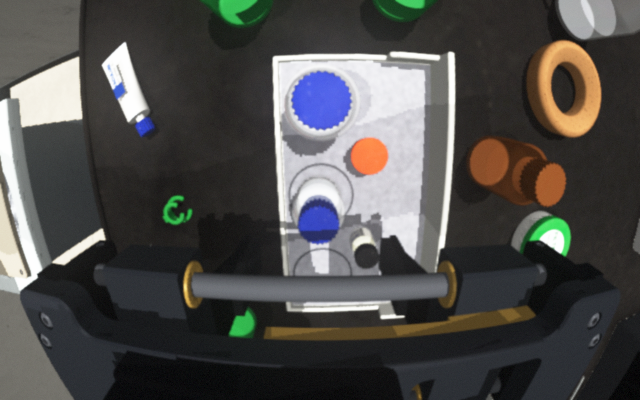

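play_rows(increments=[{"x":-1.5,"y":0,"z":-35,"rx":0,"ry":0,"rz":0,"jaw":66},{"x":-1.5,"y":0,"z":-65,"rx":0,"ry":0,"rz":0,"jaw":62},{"x":-1.5,"y":0,"z":-90,"rx":0,"ry":0,"rz":0,"jaw":60},{"x":-1.5,"y":0,"z":-102,"rx":0,"ry":0,"rz":0,"jaw":58},{"x":-1.5,"y":0,"z":-102,"rx":0,"ry":0,"rz":0,"jaw":54}])

```text
clock: 9.65
tool_pos: [579.1, -11.5, 20.7]
tool_rot: [-0.707, 0.021, -0.019, 0.707]
force: [-0.4, -0.4, 0.0]
finger_gap: 56.4
```

play_rows(increments=[{"x":0,"y":0,"z":0,"rx":0,"ry":0,"rz":0,"jaw":48},{"x":0,"y":0,"z":0,"rx":0,"ry":0,"rz":0,"jaw":44},{"x":0,"y":0,"z":0,"rx":0,"ry":0,"rz":0,"jaw":36},{"x":0,"y":0,"z":0,"rx":0,"ry":0,"rz":0,"jaw":30},{"x":0,"y":0,"z":0,"rx":0,"ry":0,"rz":0,"jaw":30}], squeeze=20)

```text
clock: 10.15
tool_pos: [580.8, -11.5, 22.7]
tool_rot: [0.707, -0.019, 0.021, -0.707]
force: [-0.5, -0.7, 5.7]
finger_gap: 40.2
```

play_rows(increments=[{"x":0,"y":0,"z":15,"rx":0,"ry":0,"rz":0,"jaw":30},{"x":0,"y":0,"z":45,"rx":0,"ry":0,"rz":0,"jaw":30},{"x":0,"y":0,"z":80,"rx":0,"ry":0,"rz":0,"jaw":30},{"x":0,"y":0,"z":115,"rx":0,"ry":0,"rz":0,"jaw":30},{"x":0,"y":-20,"z":130,"rx":0,"ry":0,"rz":0,"jaw":30}], squeeze=25)

```text
clock: 10.65
tool_pos: [580.9, -28.1, 156.2]
tool_rot: [-0.706, 0.017, -0.02, 0.707]
force: [-0.2, -0.0, -1.5]
finger_gap: 40.2
```

play_rows(increments=[{"x":-15,"y":-40,"z":0,"rx":0,"ry":0,"rz":0,"jaw":30},{"x":-32,"y":-80,"z":0,"rx":0,"ry":0,"rz":0,"jaw":30},{"x":-49,"y":-120,"z":0,"rx":0,"ry":0,"rz":0,"jaw":30},{"x":-66,"y":-160,"z":0,"rx":0,"ry":0,"rz":0,"jaw":30},{"x":-83,"y":-200,"z":0,"rx":0,"ry":0,"rz":0,"jaw":30}])

```text
clock: 11.15
tool_pos: [495.6, -232.8, 152.5]
tool_rot: [0.707, -0.02, 0.02, -0.707]
force: [0.7, 0.1, -2.2]
finger_gap: 40.4
```

play_rows(increments=[{"x":-17,"y":-35,"z":0,"rx":0,"ry":0,"rz":0,"jaw":30},{"x":-32,"y":-63,"z":0,"rx":0,"ry":0,"rz":0,"jaw":30},{"x":-32,"y":-63,"z":-30,"rx":0,"ry":0,"rz":0,"jaw":30},{"x":-32,"y":-63,"z":-60,"rx":0,"ry":0,"rz":0,"jaw":30},{"x":-32,"y":-63,"z":-60,"rx":0,"ry":0,"rz":0,"jaw":30}])

```text
clock: 11.65
tool_pos: [462.2, -293.2, 88.7]
tool_rot: [-0.706, 0.022, -0.018, 0.708]
force: [-0.8, 0.1, -1.0]
finger_gap: 40.4
```

```bash
python3 - <<'E'
from h import *
np.set_printoptions(precision=2,suppress=True)
st=env.read_state();print(st['tool_pos'],st['finger_gap'],st['force'])
save('scene','s3.png',(200,60,400,210),4)
im=env.grab_frame('top')[:,:,::-1];cv2.imwrite('pics/top5.png',im)
E
```

```text
[ 462.19 -293.19   88.67] 40.39807141429414 [-0.84  0.07 -0.96]
```

View pics/s3.png

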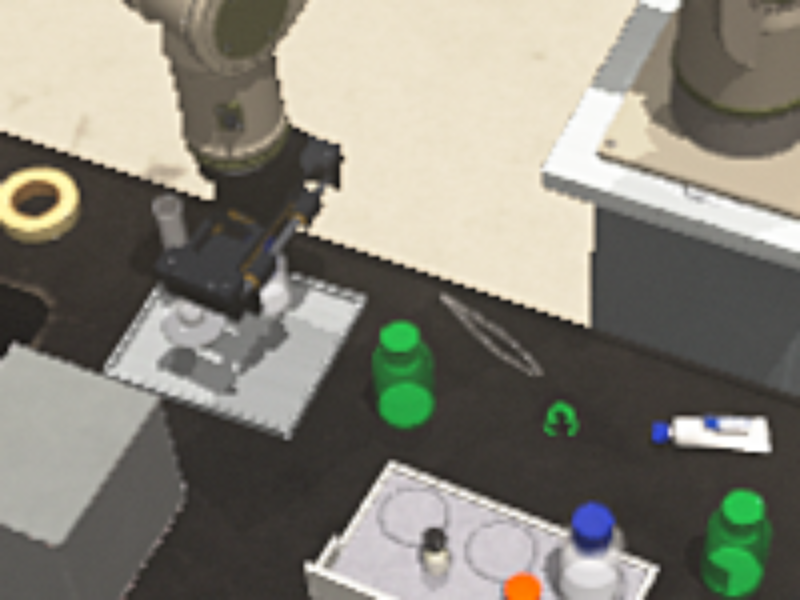

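play_rows(increments=[{"x":0,"y":0,"z":-25,"rx":0,"ry":0,"rz":0,"jaw":30},{"x":0,"y":0,"z":-48,"rx":0,"ry":0,"rz":0,"jaw":30},{"x":0,"y":0,"z":-60,"rx":0,"ry":0,"rz":0,"jaw":30},{"x":0,"y":0,"z":-67,"rx":0,"ry":0,"rz":0,"jaw":30},{"x":0,"y":0,"z":-67,"rx":0,"ry":0,"rz":0,"jaw":30}])

```text
clock: 12.25
tool_pos: [465.0, -294.5, 25.0]
tool_rot: [-0.707, 0.02, -0.02, 0.707]
force: [0.8, -0.5, -0.8]
finger_gap: 40.4
```

play_rows(increments=[{"x":0,"y":0,"z":-1.5,"rx":0,"ry":0,"rz":0,"jaw":30},{"x":0,"y":0,"z":-1.5,"rx":0,"ry":0,"rz":0,"jaw":30}])

```text
clock: 12.45
tool_pos: [465.3, -294.8, 23.9]
tool_rot: [0.707, -0.02, 0.021, -0.707]
force: [-0.5, 0.6, -1.3]
finger_gap: 40.2
```

play_rows(increments=[{"x":0,"y":0,"z":-1.5,"rx":0,"ry":0,"rz":0,"jaw":30},{"x":0,"y":0,"z":-1.5,"rx":0,"ry":0,"rz":0,"jaw":30}])

```text
clock: 12.65
tool_pos: [464.8, -294.6, 21.8]
tool_rot: [0.707, -0.02, 0.02, -0.707]
force: [-0.4, -0.2, -1.1]
finger_gap: 40.4
```

play_rows(increments=[{"x":0,"y":0,"z":-1.5,"rx":0,"ry":0,"rz":0,"jaw":30},{"x":0,"y":0,"z":-1.5,"rx":0,"ry":0,"rz":0,"jaw":30}])

```text
clock: 12.85
tool_pos: [465.0, -294.6, 20.7]
tool_rot: [0.707, -0.02, 0.02, -0.707]
force: [-1.0, 0.7, 5.2]
finger_gap: 40.5
```

play_rows(increments=[{"x":0,"y":0,"z":-1,"rx":0,"ry":0,"rz":0,"jaw":30},{"x":0,"y":0,"z":-1,"rx":0,"ry":0,"rz":0,"jaw":30}])

```text
clock: 13.05
tool_pos: [465.1, -294.7, 20.6]
tool_rot: [0.707, -0.02, 0.02, -0.707]
force: [-5.2, 2.9, 15.7]
finger_gap: 40.4
```

play_rows(increments=[{"x":0,"y":0,"z":1.5,"rx":0,"ry":0,"rz":0,"jaw":40},{"x":0,"y":0,"z":1.5,"rx":0,"ry":0,"rz":0,"jaw":46},{"x":0,"y":0,"z":1.5,"rx":0,"ry":0,"rz":0,"jaw":54},{"x":0,"y":0,"z":1.5,"rx":0,"ry":0,"rz":0,"jaw":62},{"x":0,"y":0,"z":15,"rx":0,"ry":0,"rz":0,"jaw":66}])

```text
clock: 13.55
tool_pos: [463.6, -293.8, 32.9]
tool_rot: [-0.706, 0.021, -0.019, 0.707]
force: [-0.8, -0.1, -0.0]
finger_gap: 61.2
```

play_rows(increments=[{"x":0,"y":0,"z":35,"rx":0,"ry":0,"rz":0,"jaw":66},{"x":0,"y":0,"z":80,"rx":0,"ry":0,"rz":0,"jaw":66},{"x":5,"y":10,"z":120,"rx":0,"ry":0,"rz":0,"jaw":66},{"x":30,"y":45,"z":125,"rx":0,"ry":0,"rz":0,"jaw":60},{"x":55,"y":85,"z":125,"rx":0,"ry":0,"rz":0,"jaw":60}])

```text
clock: 14.05
tool_pos: [521.0, -210.5, 162.4]
tool_rot: [0.708, -0.02, 0.023, -0.706]
force: [1.3, 0.1, -0.3]
finger_gap: 60.8
```

play_rows(increments=[{"x":25,"y":38,"z":0,"rx":0,"ry":0,"rz":0,"jaw":50},{"x":50,"y":76,"z":0,"rx":0,"ry":0,"rz":0,"jaw":50},{"x":75,"y":114,"z":0,"rx":0,"ry":0,"rz":0,"jaw":50},{"x":99,"y":152,"z":0,"rx":0,"ry":0,"rz":0,"jaw":50},{"x":99,"y":152,"z":-40,"rx":0,"ry":0,"rz":0,"jaw":50}])

```text
clock: 14.55
tool_pos: [624.3, -49.2, 124.8]
tool_rot: [-0.706, 0.013, -0.021, 0.708]
force: [0.0, 0.1, -0.7]
finger_gap: 49.8
```

play_rows(increments=[{"x":0,"y":0,"z":-20,"rx":0,"ry":0,"rz":0,"jaw":50},{"x":0,"y":0,"z":-20,"rx":0,"ry":0,"rz":0,"jaw":50},{"x":0,"y":0,"z":-20,"rx":0,"ry":0,"rz":0,"jaw":50}])

```text
clock: 14.85
tool_pos: [619.0, -57.7, 100.3]
tool_rot: [-0.707, 0.02, -0.02, 0.707]
force: [0.2, -0.8, 0.5]
finger_gap: 50.1
```

```bash
python3 - <<'E'
from h import *
np.set_printoptions(precision=2,suppress=True)
st=env.read_state();print(st['tool_pos'],st['finger_gap'],st['force'])
a=env.grab_frame('top')[:,:,::-1];cv2.imwrite('pics/top6.png',a)
for n in ['cylinder','small_bottle']:
  for d in env.search_frame('top',n)[:2]:print(n,d['score'],w('top',d['xyz']))
b=env.grab_frame('wrist')[:,:,::-1];cv2.imwrite('pics/w4.png',b)
for d in env.search_frame('wrist','vial')[:1]:print(d['score'],w('wrist',d['xyz'],st))
cv2.imwrite('pics/c6.png',np.vstack([cv2.resize(a[200:320,240:480],(640,320),interpolation=2),b[100:330]]))
E
```

```text
[619.02 -57.71 100.3 ] 50.140145607677496 [ 0.18 -0.82  0.46]
cylinder 0.82 [ 469.35 -369.84   17.63]
small_bottle 0.78 [ 466.08 -288.99   66.74]
0.58 [614.62 -50.66  51.5 ]
```

View pics/c6.png

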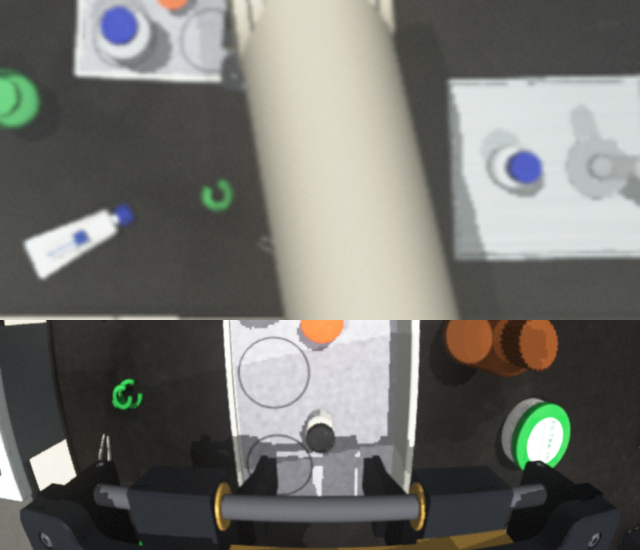

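play_rows(increments=[{"x":0,"y":0,"z":-30,"rx":0,"ry":0,"rz":0,"jaw":46},{"x":0,"y":0,"z":-58,"rx":0,"ry":0,"rz":0,"jaw":42},{"x":0,"y":0,"z":-78,"rx":0,"ry":0,"rz":0,"jaw":40},{"x":0,"y":0,"z":-86,"rx":0,"ry":0,"rz":0,"jaw":38},{"x":0,"y":0,"z":-86,"rx":0,"ry":0,"rz":0,"jaw":34}])

```text
clock: 15.6
tool_pos: [618.4, -57.6, 12.7]
tool_rot: [-0.707, 0.021, -0.02, 0.707]
force: [0.3, -0.7, 0.5]
finger_gap: 36.6
```

play_rows(increments=[{"x":0,"y":0,"z":0,"rx":0,"ry":0,"rz":0,"jaw":28},{"x":0,"y":0,"z":0,"rx":0,"ry":0,"rz":0,"jaw":24},{"x":0,"y":0,"z":0,"rx":0,"ry":0,"rz":0,"jaw":18},{"x":0,"y":0,"z":0,"rx":0,"ry":0,"rz":0,"jaw":12},{"x":0,"y":0,"z":0,"rx":0,"ry":0,"rz":0,"jaw":12}], squeeze=8)

```text
clock: 16.1
tool_pos: [619.5, -57.6, 14.1]
tool_rot: [0.707, -0.02, 0.021, -0.707]
force: [-1.1, 0.3, 6.1]
finger_gap: 22.2
```

play_rows(increments=[{"x":0,"y":0,"z":15,"rx":0,"ry":0,"rz":0,"jaw":12},{"x":0,"y":0,"z":45,"rx":0,"ry":0,"rz":0,"jaw":12},{"x":0,"y":0,"z":85,"rx":0,"ry":0,"rz":0,"jaw":12},{"x":0,"y":0,"z":125,"rx":0,"ry":0,"rz":0,"jaw":12},{"x":0,"y":0,"z":160,"rx":0,"ry":0,"rz":0,"jaw":12}], squeeze=10)

```text
clock: 16.6
tool_pos: [618.8, -57.3, 176.2]
tool_rot: [-0.707, 0.02, -0.021, 0.707]
force: [0.7, 0.4, -0.4]
finger_gap: 22.7
```

```bash
python3 - <<'E'
from h import *
np.set_printoptions(precision=2,suppress=True)
st=env.read_state();print(st['tool_pos'],st['finger_gap'],st['force'])
im=cv2.imread('pics/top1.png')
g=cv2.cvtColor(cv2.resize(im[220:310,145:220],None,fx=6,fy=6,interpolation=2),cv2.COLOR_BGR2GRAY)
c=cv2.HoughCircles(cv2.GaussianBlur(g,(0,0),2),cv2.HOUGH_GRADIENT,1.5,100,param1=60,param2=20,minRadius=90,maxRadius=125)
print(c)
u=c[0,0]/6;print(ray('top',u[0]+145-.4,u[1]+220-.4,55), 'crop est',ray('top',182.4,256.2,55))
im=cv2.imread('pics/scene1.png')
g=cv2.cvtColor(cv2.resize(im[170:230,400:470],None,fx=6,fy=6,interpolation=2),cv2.COLOR_BGR2GRAY)
print('scene eye est', ray('scene',220+613/2.9,90+318/2.9,55))
m=env.trace('scene','pan')
E
```

```text
[618.76 -57.31 176.23] 22.745756712891207 [ 0.71  0.42 -0.35]
[[[138.75 363.75 102.3 ]
  [114.75 494.25  91.35]]]
[415.44 358.77  55.  ] crop est [474.34 324.81  55.  ]
scene eye est [478.75 331.11  55.  ]
```

play_rows(increments=[{"x":-10,"y":26,"z":0,"rx":0,"ry":0,"rz":0,"jaw":12},{"x":-25,"y":66,"z":0,"rx":0,"ry":0,"rz":0,"jaw":12},{"x":-40,"y":106,"z":0,"rx":0,"ry":0,"rz":0,"jaw":12},{"x":-55,"y":146,"z":0,"rx":0,"ry":0,"rz":0,"jaw":12},{"x":-70,"y":186,"z":0,"rx":0,"ry":0,"rz":0,"jaw":12}])

```text
clock: 17.15
tool_pos: [547.8, 130.0, 173.8]
tool_rot: [0.707, -0.02, 0.02, -0.707]
force: [2.1, 0.9, -0.3]
finger_gap: 22.5
```

play_rows(increments=[{"x":-15,"y":40,"z":0,"rx":0,"ry":0,"rz":0,"jaw":12},{"x":-30,"y":80,"z":0,"rx":0,"ry":0,"rz":0,"jaw":12},{"x":-45,"y":115,"z":0,"rx":0,"ry":0,"rz":0,"jaw":12},{"x":-55,"y":138,"z":0,"rx":0,"ry":0,"rz":0,"jaw":12},{"x":-55,"y":138,"z":0,"rx":0,"ry":0,"rz":0,"jaw":12}])

```text
clock: 17.65
tool_pos: [491.2, 270.8, 174.0]
tool_rot: [-0.706, 0.018, -0.018, 0.707]
force: [0.0, -0.4, 1.0]
finger_gap: 22.3
```

play_rows(increments=[{"x":-18,"y":58,"z":0,"rx":0,"ry":0,"rz":0,"jaw":12},{"x":-18,"y":58,"z":-30,"rx":0,"ry":0,"rz":0,"jaw":12},{"x":-18,"y":58,"z":-60,"rx":0,"ry":0,"rz":0,"jaw":12},{"x":-18,"y":58,"z":-75,"rx":0,"ry":0,"rz":0,"jaw":12},{"x":-18,"y":58,"z":-75,"rx":0,"ry":0,"rz":0,"jaw":12}])

```text
clock: 18.15
tool_pos: [475.3, 322.7, 96.4]
tool_rot: [0.708, -0.021, 0.02, -0.706]
force: [-1.0, -0.6, 0.5]
finger_gap: 22.3
```

```bash
python3 - <<'E'
from h import *
np.set_printoptions(precision=2,suppress=True)
st=env.read_state();print(st['tool_pos'],st['finger_gap'],st['force'])
im=cv2.imread('pics/top1.png')[225:310,145:220];a=cv2.resize(im,(400,453),interpolation=2)
b=env.grab_frame('scene')[:,:,::-1];b=cv2.resize(b[140:255,350:450],(394,453),interpolation=2)
cv2.imwrite('pics/c7.png',np.hstack([a,b]))
E
```

```text
[475.33 322.72  96.4 ] 22.308961440512352 [-1.   -0.57  0.54]
```

View pics/c7.png

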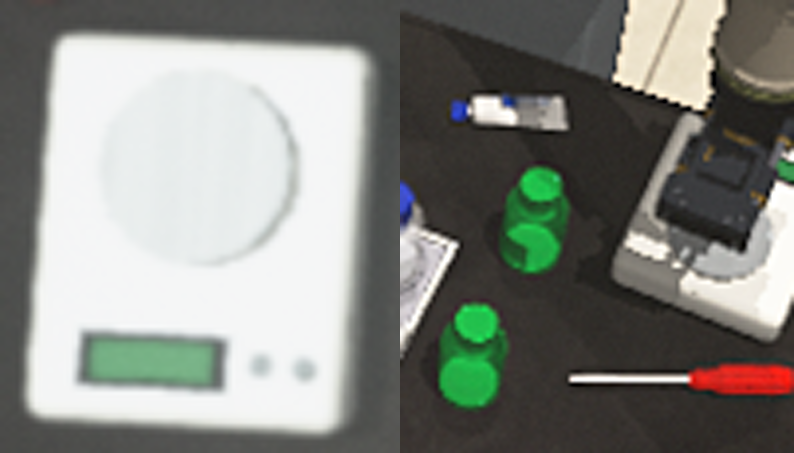

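play_rows(increments=[{"x":0,"y":0.5,"z":-15,"rx":0,"ry":0,"rz":0,"jaw":12},{"x":0,"y":0.5,"z":-27,"rx":0,"ry":0,"rz":0,"jaw":12},{"x":0,"y":0.5,"z":-33,"rx":0,"ry":0,"rz":0,"jaw":12},{"x":0,"y":0.5,"z":-35,"rx":0,"ry":0,"rz":0,"jaw":12},{"x":0,"y":0.5,"z":-35,"rx":0,"ry":0,"rz":0,"jaw":12}])

```text
clock: 18.7
tool_pos: [475.8, 325.0, 63.2]
tool_rot: [0.707, -0.02, 0.02, -0.707]
force: [0.2, -0.4, 0.1]
finger_gap: 22.2
```

play_rows(increments=[{"x":0,"y":0,"z":-1,"rx":0,"ry":0,"rz":0,"jaw":12},{"x":0,"y":0,"z":-1,"rx":0,"ry":0,"rz":0,"jaw":12}])

```text
clock: 18.9
tool_pos: [476.0, 325.2, 62.9]
tool_rot: [-0.707, 0.02, -0.02, 0.707]
force: [-1.7, -1.8, 7.5]
finger_gap: 22.3
```

play_rows(increments=[{"x":0,"y":0,"z":-1,"rx":0,"ry":0,"rz":0,"jaw":12},{"x":0,"y":0,"z":-1,"rx":0,"ry":0,"rz":0,"jaw":12}])

```text
clock: 19.1
tool_pos: [476.1, 325.5, 62.4]
tool_rot: [-0.707, 0.02, -0.021, 0.707]
force: [-2.7, -2.6, 12.2]
finger_gap: 22.2
```

play_rows(increments=[{"x":0,"y":0,"z":1.3,"rx":0,"ry":0,"rz":0,"jaw":12},{"x":0,"y":0,"z":1.3,"rx":0,"ry":0,"rz":0,"jaw":24},{"x":0,"y":0,"z":1.3,"rx":0,"ry":0,"rz":0,"jaw":28},{"x":0,"y":0,"z":1.3,"rx":0,"ry":0,"rz":0,"jaw":36},{"x":0,"y":0,"z":1.3,"rx":0,"ry":0,"rz":0,"jaw":46}])

```text
clock: 19.6
tool_pos: [475.7, 325.0, 62.2]
tool_rot: [0.707, -0.02, 0.02, -0.707]
force: [-0.4, -0.5, -0.3]
finger_gap: 36.9
```

play_rows(increments=[{"x":0,"y":0,"z":20,"rx":0,"ry":0,"rz":0,"jaw":56},{"x":0,"y":0,"z":60,"rx":0,"ry":0,"rz":0,"jaw":60},{"x":0,"y":0,"z":105,"rx":0,"ry":0,"rz":0,"jaw":60},{"x":0,"y":-20,"z":120,"rx":0,"ry":0,"rz":0,"jaw":60},{"x":0,"y":-60,"z":120,"rx":0,"ry":0,"rz":0,"jaw":60}])

```text
clock: 20.1
tool_pos: [476.0, 268.2, 185.4]
tool_rot: [-0.705, 0.017, -0.02, 0.708]
force: [0.9, 0.2, -1.2]
finger_gap: 59.4
```

play_rows(increments=[{"x":0,"y":-45,"z":0,"rx":0,"ry":0,"rz":0,"jaw":60},{"x":0,"y":-90,"z":0,"rx":0,"ry":0,"rz":0,"jaw":60},{"x":0,"y":-135,"z":0,"rx":0,"ry":0,"rz":0,"jaw":60},{"x":0,"y":-180,"z":0,"rx":0,"ry":0,"rz":0,"jaw":60},{"x":0,"y":-225,"z":0,"rx":0,"ry":0,"rz":0,"jaw":60}])

```text
clock: 20.6
tool_pos: [475.5, 38.2, 182.6]
tool_rot: [0.707, -0.02, 0.02, -0.707]
force: [0.5, 0.4, -0.3]
finger_gap: 59.9
```

```bash
python3 - <<'E'
from h import *
np.set_printoptions(precision=2,suppress=True)
st=env.read_state();print(st['tool_pos'],st['finger_gap'],st['force'])
b=env.grab_frame('scene')[:,:,::-1];b=cv2.resize(b[150:250,380:480],(396,396),interpolation=2)
a=env.grab_frame('top')[:,:,::-1];cv2.imwrite('pics/top8.png',a);a=cv2.resize(a[225:300,145:220],(396,396),interpolation=2)
cv2.imwrite('pics/c8.png',np.hstack([a,b]))
for n in ['vial','small_bottle','cylinder']:
  for d in env.search_frame('top',n)[:2]:print(n,d['score'],w('top',d['xyz']))
E
```

```text
[475.46  38.17 182.56] 59.89194441160464 [ 0.5   0.4  -0.35]
vial 0.65 [479.6  316.01  99.07]
vial 0.54 [636.35 -35.15   6.07]
cylinder 0.67 [ 465.75 -367.55   15.36]
```

View pics/c8.png

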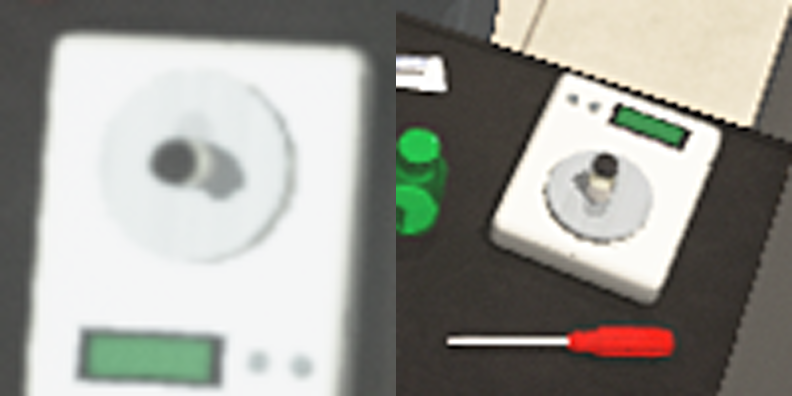

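play_rows(increments=[{"x":-2,"y":-45,"z":0,"rx":0,"ry":0,"rz":0,"jaw":60},{"x":-4,"y":-90,"z":0,"rx":0,"ry":0,"rz":0,"jaw":60},{"x":-6,"y":-135,"z":0,"rx":0,"ry":0,"rz":0,"jaw":60},{"x":-8,"y":-180,"z":0,"rx":0,"ry":0,"rz":0,"jaw":60},{"x":-10,"y":-225,"z":0,"rx":0,"ry":0,"rz":0,"jaw":66}])

```text
clock: 21.35
tool_pos: [466.3, -185.0, 182.5]
tool_rot: [-0.707, 0.019, -0.019, 0.707]
force: [1.1, -0.4, 0.9]
finger_gap: 62.8
```

play_rows(increments=[{"x":-1,"y":-45,"z":0,"rx":0,"ry":0,"rz":0,"jaw":66},{"x":-1,"y":-90,"z":0,"rx":0,"ry":0,"rz":0,"jaw":66},{"x":-1,"y":-107,"z":0,"rx":0,"ry":0,"rz":0,"jaw":66},{"x":-1,"y":-107,"z":-30,"rx":0,"ry":0,"rz":0,"jaw":66},{"x":-1,"y":-107,"z":-60,"rx":0,"ry":0,"rz":0,"jaw":66}])

```text
clock: 21.85
tool_pos: [466.3, -291.0, 122.0]
tool_rot: [0.707, -0.019, 0.02, -0.707]
force: [-0.1, -0.6, -0.2]
finger_gap: 65.9
```

play_rows(increments=[{"x":0,"y":0,"z":0,"rx":0,"ry":0,"rz":0,"jaw":66},{"x":0,"y":0,"z":0,"rx":0,"ry":0,"rz":0,"jaw":66}])

```text
clock: 22.05
tool_pos: [465.6, -290.6, 122.8]
tool_rot: [-0.707, 0.019, -0.019, 0.707]
force: [-0.4, -0.3, 0.6]
finger_gap: 66.1
```

```bash
python3 - <<'E'
from h import *
np.set_printoptions(precision=2,suppress=True)
print('vial cap px expected for pan centre',px('top',[475.3,325.3,103]),'seen',145+176/5.28,225+164/5.28)
# rings, small cap and reference px
def ring(f,box):
    a,b,c,d=box;im=cv2.imread(f)[b:d,a:c];g=cv2.cvtColor(cv2.resize(im,None,fx=8,fy=8,interpolation=2),cv2.COLOR_BGR2GRAY)
    c_=cv2.HoughCircles(cv2.GaussianBlur(g,(0,0),3),cv2.HOUGH_GRADIENT,1,60,param1=30,param2=15,minRadius=80,maxRadius=115)
    for k in (c_[0][:2] if c_ is not None else []):
        u=(k[:2]+.5)/8-.5+[a,b];print(f,u,k[2]/8,ray('top',*u,6))
ring('pics/top8.png',(335,198,372,236));ring('pics/top8.png',(300,195,340,233));ring('pics/top5.png',(300,195,340,233));ring('pics/top5.png',(335,198,372,236))
im=cv2.imread('pics/top6.png');hsv=cv2.cvtColor(im,cv2.COLOR_BGR2HSV);m=cv2.inRange(hsv,(105,120,60),(130,255,255));q=np.argwhere(m[245:285,400:480])[:,::-1].mean(0)+[400,245];print('small cap in tray',ray('top',*q,84))
st=env.read_state();print(st['tool_pos'])
E
```

```text
vial cap px expected for pan centre (np.float64(177.10759376258963), np.float64(255.73850814358994)) seen 178.33333333333331 256.06060606060606
small cap in tray [ 465.17 -292.76   84.  ]
[ 465.58 -290.6   122.83]
```

play_rows(increments=[{"x":-0.5,"y":-4,"z":-30,"rx":0,"ry":0,"rz":0,"jaw":64},{"x":-0.5,"y":-4,"z":-60,"rx":0,"ry":0,"rz":0,"jaw":62},{"x":-0.5,"y":-4,"z":-88,"rx":0,"ry":0,"rz":0,"jaw":60},{"x":-0.5,"y":-4,"z":-101,"rx":0,"ry":0,"rz":0,"jaw":58},{"x":-0.5,"y":-4,"z":-101,"rx":0,"ry":0,"rz":0,"jaw":54}])

```text
clock: 22.55
tool_pos: [464.4, -295.4, 21.3]
tool_rot: [-0.707, 0.02, -0.02, 0.707]
force: [-1.0, 0.4, 0.5]
finger_gap: 56.6
```

play_rows(increments=[{"x":0,"y":0,"z":0,"rx":0,"ry":0,"rz":0,"jaw":48},{"x":0,"y":0,"z":0,"rx":0,"ry":0,"rz":0,"jaw":44},{"x":0,"y":0,"z":0,"rx":0,"ry":0,"rz":0,"jaw":36},{"x":0,"y":0,"z":0,"rx":0,"ry":0,"rz":0,"jaw":30},{"x":0,"y":0,"z":0,"rx":0,"ry":0,"rz":0,"jaw":30}], squeeze=25)

```text
clock: 23.05
tool_pos: [465.0, -296.5, 22.7]
tool_rot: [0.707, -0.02, 0.021, -0.706]
force: [-1.5, 0.1, 7.2]
finger_gap: 40.5
```

play_rows(increments=[{"x":0,"y":0,"z":15,"rx":0,"ry":0,"rz":0,"jaw":30},{"x":0,"y":0,"z":45,"rx":0,"ry":0,"rz":0,"jaw":30},{"x":0,"y":0,"z":80,"rx":0,"ry":0,"rz":0,"jaw":30},{"x":0,"y":0,"z":115,"rx":0,"ry":0,"rz":0,"jaw":30},{"x":10,"y":20,"z":125,"rx":0,"ry":0,"rz":0,"jaw":30}])

```text
clock: 23.55
tool_pos: [474.5, -279.5, 151.4]
tool_rot: [0.708, -0.02, 0.023, -0.705]
force: [1.1, -0.3, -2.2]
finger_gap: 40.2
```

play_rows(increments=[{"x":16,"y":40,"z":0,"rx":0,"ry":0,"rz":0,"jaw":30},{"x":32,"y":80,"z":0,"rx":0,"ry":0,"rz":0,"jaw":30},{"x":48,"y":120,"z":0,"rx":0,"ry":0,"rz":0,"jaw":30},{"x":64,"y":160,"z":0,"rx":0,"ry":0,"rz":0,"jaw":30},{"x":80,"y":200,"z":0,"rx":0,"ry":0,"rz":0,"jaw":30}])

```text
clock: 24.05
tool_pos: [554.5, -74.4, 147.5]
tool_rot: [0.707, -0.02, 0.02, -0.707]
force: [1.0, -0.4, -0.9]
finger_gap: 40.6
```

play_rows(increments=[{"x":15,"y":40,"z":0,"rx":0,"ry":0,"rz":0,"jaw":30},{"x":26,"y":63,"z":0,"rx":0,"ry":0,"rz":0,"jaw":30},{"x":26,"y":63,"z":-30,"rx":0,"ry":0,"rz":0,"jaw":30},{"x":26,"y":63,"z":-60,"rx":0,"ry":0,"rz":0,"jaw":30},{"x":26,"y":63,"z":-90,"rx":0,"ry":0,"rz":0,"jaw":30}])

```text
clock: 24.55
tool_pos: [580.4, -12.9, 56.4]
tool_rot: [0.707, -0.02, 0.02, -0.707]
force: [0.1, -0.4, -1.1]
finger_gap: 40.3
```

play_rows(increments=[{"x":0,"y":0,"z":0,"rx":0,"ry":0,"rz":0,"jaw":30},{"x":0,"y":0,"z":0,"rx":0,"ry":0,"rz":0,"jaw":30},{"x":0,"y":0,"z":0,"rx":0,"ry":0,"rz":0,"jaw":30}])

```text
clock: 24.85
tool_pos: [581.5, -13.0, 58.7]
tool_rot: [0.707, -0.019, 0.021, -0.707]
force: [-0.3, 0.9, -0.8]
finger_gap: 39.9
```

```bash
python3 - <<'E'
from h import *
for k in range(4):
    st=env.read_state();print(st['tool_pos'],st['finger_gap']);env.grab_frame('top')
E
```

```text
[581.49950015 -12.9987026   58.65585816] 39.905987710841806
[581.53131362 -13.0340038   58.61811844] 40.556325996404674
[581.37651098 -13.07324765  58.34065034] 40.35623838834141
[581.17200971 -13.09327717  58.00184323] 40.25176567589548
```

play_rows(increments=[{"x":-0.4,"y":-0.4,"z":-15,"rx":0,"ry":0,"rz":0,"jaw":30},{"x":-0.4,"y":-0.4,"z":-25,"rx":0,"ry":0,"rz":0,"jaw":30},{"x":-0.4,"y":-0.4,"z":-31,"rx":0,"ry":0,"rz":0,"jaw":30},{"x":-0.4,"y":-0.4,"z":-31,"rx":0,"ry":0,"rz":0,"jaw":30},{"x":-0.4,"y":-0.4,"z":-31,"rx":0,"ry":0,"rz":0,"jaw":30}])

```text
clock: 25.55
tool_pos: [579.5, -13.4, 24.7]
tool_rot: [-0.707, 0.02, -0.02, 0.707]
force: [0.2, 1.5, -1.4]
finger_gap: 40.6
```

play_rows(increments=[{"x":0,"y":0,"z":-1.5,"rx":0,"ry":0,"rz":0,"jaw":30},{"x":0,"y":0,"z":-1.5,"rx":0,"ry":0,"rz":0,"jaw":30}])

```text
clock: 25.75
tool_pos: [579.9, -13.3, 23.9]
tool_rot: [0.707, -0.02, 0.02, -0.707]
force: [-1.2, 0.4, 2.6]
finger_gap: 40.5
```

play_rows(increments=[{"x":0,"y":0,"z":-1.2,"rx":0,"ry":0,"rz":0,"jaw":30},{"x":0,"y":0,"z":-1.2,"rx":0,"ry":0,"rz":0,"jaw":30}])

```text
clock: 25.95
tool_pos: [579.9, -13.4, 23.9]
tool_rot: [0.707, -0.02, 0.02, -0.707]
force: [-8.5, -0.7, 15.1]
finger_gap: 40.2
```

play_rows(increments=[{"x":0.6,"y":0,"z":1.8,"rx":0,"ry":0,"rz":0,"jaw":30},{"x":0.6,"y":0,"z":1.3,"rx":0,"ry":0,"rz":0,"jaw":40},{"x":0.6,"y":0,"z":1.3,"rx":0,"ry":0,"rz":0,"jaw":46},{"x":0.6,"y":0,"z":1.3,"rx":0,"ry":0,"rz":0,"jaw":54},{"x":0.6,"y":0,"z":1.3,"rx":0,"ry":0,"rz":0,"jaw":60}])

```text
clock: 26.45
tool_pos: [580.4, -13.4, 23.8]
tool_rot: [-0.707, 0.02, -0.02, 0.707]
force: [-1.0, 0.2, 0.3]
finger_gap: 54.8
```

play_rows(increments=[{"x":0,"y":0,"z":20,"rx":0,"ry":0,"rz":0,"jaw":62},{"x":0,"y":0,"z":65,"rx":0,"ry":0,"rz":0,"jaw":62},{"x":0,"y":0,"z":110,"rx":0,"ry":0,"rz":0,"jaw":62},{"x":-10,"y":-25,"z":150,"rx":0,"ry":0,"rz":0,"jaw":62},{"x":-25,"y":-65,"z":175,"rx":0,"ry":0,"rz":0,"jaw":62}])

```text
clock: 26.95
tool_pos: [556.7, -76.0, 202.4]
tool_rot: [-0.707, 0.017, -0.02, 0.707]
force: [0.8, -2.1, 0.1]
finger_gap: 61.9
```

play_rows(increments=[{"x":-16,"y":-45,"z":0,"rx":0,"ry":0,"rz":0,"jaw":55},{"x":-32,"y":-90,"z":0,"rx":0,"ry":0,"rz":0,"jaw":55},{"x":-48,"y":-135,"z":0,"rx":0,"ry":0,"rz":0,"jaw":55},{"x":-64,"y":-180,"z":0,"rx":0,"ry":0,"rz":0,"jaw":55},{"x":-80,"y":-225,"z":0,"rx":0,"ry":0,"rz":0,"jaw":55}])

```text
clock: 27.45
tool_pos: [474.5, -305.1, 199.1]
tool_rot: [0.707, -0.02, 0.02, -0.707]
force: [0.9, 0.3, -0.1]
finger_gap: 55.0
```

```bash
cat > chk.py <<'E'
from h import *
import sys
np.set_printoptions(precision=2,suppress=True)
st=env.read_state();print(st['tool_pos'],st['finger_gap'],st['force'])
a=env.grab_frame('top')[:,:,::-1];cv2.imwrite('pics/'+sys.argv[1],a)
def cap(im,lo,hi,box,z):
    a_,b,c,d=box;m=cv2.inRange(cv2.cvtColor(im,cv2.COLOR_BGR2HSV),lo,hi);q=np.argwhere(m[b:d,a_:c])[:,::-1].mean(0)+[a_,b];return np.r_[q,ray('top',*q,z)]
B=((105,120,60),(130,255,255))
for f,im in(('before',cv2.imread('pics/top1.png')),('now',a)):
    print(f,'small',cap(im,*B,(305,200,335,230),86),'large',cap(im,*B,(272,195,300,225),112),'stopper',cap(im,(5,120,120),(20,255,255),(290,185,320,210),34))
E
python3 chk.py top9.png; python3 - <<'E'
from h import *
a=cv2.imread('pics/top1.png')[170:250,260:380];b=cv2.imread('pics/top9.png')[170:250,260:380]
cv2.imwrite('pics/c9.png',cv2.resize(np.hstack([a,b]),None,fx=3.3,fy=3.3,interpolation=2))
E
```

```text
[ 474.49 -305.11  199.12] 55.01133068286515 [ 0.92  0.29 -0.1 ]
before small [319.26 213.16 580.97 -11.16  86.  ] large [284.17 209.18 587.5   72.4  112.  ] stopper [304.12 196.96 626.21  26.9   34.  ]
now small [319.23 213.32 580.58 -11.1   86.  ] large [284.17 209.18 587.5   72.4  112.  ] stopper [304.07 196.93 626.29  27.03  34.  ]
```

View pics/c9.png

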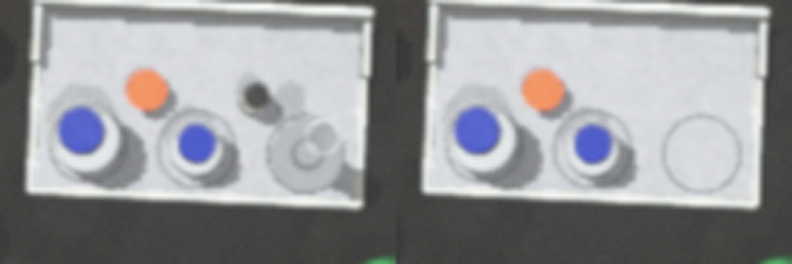

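play_rows(increments=[{"x":-5,"y":-38,"z":0,"rx":0,"ry":0,"rz":0,"jaw":55},{"x":-9.5,"y":-75.5,"z":0,"rx":0,"ry":0,"rz":0,"jaw":55},{"x":-9.5,"y":-75.5,"z":-10,"rx":0,"ry":0,"rz":0,"jaw":55},{"x":-9.5,"y":-75.5,"z":-10,"rx":0,"ry":0,"rz":0,"jaw":55},{"x":-9.5,"y":-75.5,"z":-10,"rx":0,"ry":0,"rz":0,"jaw":55}])

```text
clock: 28.0
tool_pos: [466.4, -377.5, 188.8]
tool_rot: [-0.706, 0.02, -0.02, 0.707]
force: [0.2, 0.6, 0.8]
finger_gap: 55.2
```

```bash
python3 - <<'E'
from h import *
np.set_printoptions(precision=2,suppress=True)
for k in range(2):
    st=env.read_state();print(st['tool_pos'],st['finger_gap']);env.grab_frame('wrist')
m=env.trace('wrist','cylinder')[0]['region']
for v in range(150,330,15):
    q=np.where(m[v])[0]
    if len(q):print(v,q.min(),q.max())
print(ray('top',352.6,216.5,19),ray('top',352.7,216.7,6))
E
```

```text
[ 466.43 -377.53  188.76] 55.15921209370249
[ 466.65 -377.49  189.2 ] 54.981715160335284
165 301 339
180 294 345
195 296 341
210 306 333
225 302 334
240 300 337
255 314 323
[578.91 -96.77  19.  ] [579.43 -98.     6.  ]
```

play_rows(increments=[{"x":-0.8,"y":-3.2,"z":-20,"rx":0,"ry":0,"rz":0,"jaw":52},{"x":-0.8,"y":-3.2,"z":-45,"rx":0,"ry":0,"rz":0,"jaw":48},{"x":-0.8,"y":-3.2,"z":-68,"rx":0,"ry":0,"rz":0,"jaw":44},{"x":-0.8,"y":-3.2,"z":-78,"rx":0,"ry":0,"rz":0,"jaw":40},{"x":-0.8,"y":-3.2,"z":-78,"rx":0,"ry":0,"rz":0,"jaw":34}])

```text
clock: 28.65
tool_pos: [464.8, -381.3, 110.1]
tool_rot: [-0.706, 0.02, -0.019, 0.707]
force: [1.1, 0.7, -0.5]
finger_gap: 38.1
```

play_rows(increments=[{"x":0,"y":0,"z":0,"rx":0,"ry":0,"rz":0,"jaw":30},{"x":0,"y":0,"z":0,"rx":0,"ry":0,"rz":0,"jaw":26},{"x":0,"y":0,"z":0,"rx":0,"ry":0,"rz":0,"jaw":18},{"x":0,"y":0,"z":0,"rx":0,"ry":0,"rz":0,"jaw":10},{"x":0,"y":0,"z":0,"rx":0,"ry":0,"rz":0,"jaw":10}], squeeze=15)

```text
clock: 29.15
tool_pos: [465.6, -382.4, 112.0]
tool_rot: [0.707, -0.02, 0.021, -0.706]
force: [-0.9, 0.2, 6.9]
finger_gap: 22.1
```

play_rows(increments=[{"x":0,"y":0,"z":15,"rx":0,"ry":0,"rz":0,"jaw":10},{"x":0,"y":0,"z":45,"rx":0,"ry":0,"rz":0,"jaw":10},{"x":0,"y":0,"z":80,"rx":0,"ry":0,"rz":0,"jaw":10},{"x":0,"y":0,"z":115,"rx":0,"ry":0,"rz":0,"jaw":10},{"x":0,"y":0,"z":137,"rx":0,"ry":0,"rz":0,"jaw":10}])

```text
clock: 29.65
tool_pos: [465.7, -382.3, 251.9]
tool_rot: [0.707, -0.019, 0.021, -0.706]
force: [0.4, -1.3, -1.4]
finger_gap: 22.0
```

play_rows(increments=[{"x":10,"y":25,"z":0,"rx":0,"ry":0,"rz":0,"jaw":10},{"x":25,"y":65,"z":0,"rx":0,"ry":0,"rz":0,"jaw":10},{"x":40,"y":105,"z":0,"rx":0,"ry":0,"rz":0,"jaw":10},{"x":57,"y":145,"z":0,"rx":0,"ry":0,"rz":0,"jaw":10},{"x":74,"y":185,"z":0,"rx":0,"ry":0,"rz":0,"jaw":10}])

```text
clock: 30.15
tool_pos: [539.4, -195.5, 249.0]
tool_rot: [0.707, -0.02, 0.02, -0.707]
force: [0.2, -0.7, -0.5]
finger_gap: 22.3
```

play_rows(increments=[{"x":16,"y":40,"z":0,"rx":0,"ry":0,"rz":0,"jaw":10},{"x":30,"y":75,"z":0,"rx":0,"ry":0,"rz":0,"jaw":10},{"x":38,"y":98,"z":0,"rx":0,"ry":0,"rz":0,"jaw":10},{"x":38,"y":98,"z":-30,"rx":0,"ry":0,"rz":0,"jaw":10},{"x":38,"y":98,"z":-60,"rx":0,"ry":0,"rz":0,"jaw":10}])

```text
clock: 30.65
tool_pos: [578.0, -97.9, 188.8]
tool_rot: [0.707, -0.019, 0.02, -0.707]
force: [0.5, -0.5, -0.7]
finger_gap: 22.4
```

play_rows(increments=[{"x":0,"y":0,"z":-30,"rx":0,"ry":0,"rz":0,"jaw":10},{"x":0,"y":0,"z":-50,"rx":0,"ry":0,"rz":0,"jaw":10},{"x":0,"y":0,"z":-50,"rx":0,"ry":0,"rz":0,"jaw":10},{"x":0,"y":0,"z":-50,"rx":0,"ry":0,"rz":0,"jaw":10},{"x":0,"y":0,"z":-50,"rx":0,"ry":0,"rz":0,"jaw":10}])

```text
clock: 31.15
tool_pos: [578.1, -99.2, 139.9]
tool_rot: [0.707, -0.019, 0.021, -0.707]
force: [-0.1, 0.1, -0.5]
finger_gap: 22.2
```

```bash
python3 - <<'E'
from h import *
np.set_printoptions(precision=2,suppress=True)
st=env.read_state();print(st['tool_pos'],st['finger_gap'],st['force']);a=env.grab_frame('wrist')[:,:,::-1]
cv2.imwrite('pics/w5.png',a[100:340,160:480])
E
python3 -c "
import cv2;a=cv2.imread('pics/w5.png');cv2.imwrite('pics/w5.png',cv2.resize(a,None,fx=2.4,fy=2.4,interpolation=2))"
```

```text
[578.11 -99.15 139.91] 22.208214163144614 [-0.12  0.07 -0.51]
```

View pics/w5.png

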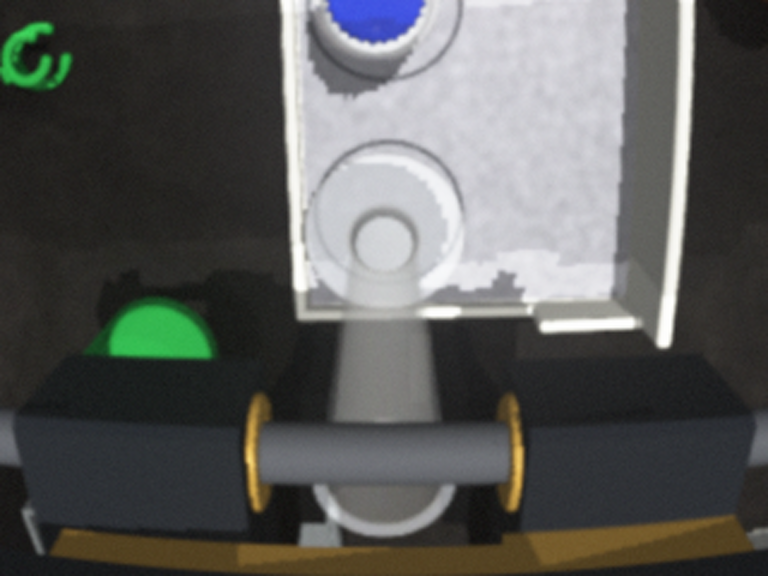

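The foot (centre about (386,230)) hangs over its ring (centre x about 388) and is aligned. Lowering.

play_rows(increments=[{"x":0.3,"y":0,"z":-10,"rx":0,"ry":0,"rz":0,"jaw":10},{"x":0.3,"y":0,"z":-18,"rx":0,"ry":0,"rz":0,"jaw":10},{"x":0.3,"y":0,"z":-24,"rx":0,"ry":0,"rz":0,"jaw":10},{"x":0.3,"y":0,"z":-24,"rx":0,"ry":0,"rz":0,"jaw":10},{"x":0.3,"y":0,"z":-24,"rx":0,"ry":0,"rz":0,"jaw":10}])

```text
clock: 31.7
tool_pos: [577.3, -99.1, 113.5]
tool_rot: [-0.707, 0.02, -0.02, 0.707]
force: [0.3, -1.2, -1.7]
finger_gap: 22.1
```

play_rows(increments=[{"x":0,"y":0,"z":-1.2,"rx":0,"ry":0,"rz":0,"jaw":10},{"x":0,"y":0,"z":-1.2,"rx":0,"ry":0,"rz":0,"jaw":10}])

```text
clock: 31.9
tool_pos: [577.7, -99.1, 113.0]
tool_rot: [0.707, -0.02, 0.02, -0.707]
force: [-0.7, -1.0, 2.6]
finger_gap: 21.8
```

play_rows(increments=[{"x":0,"y":0,"z":-1,"rx":0,"ry":0,"rz":0,"jaw":10},{"x":0,"y":0,"z":-1,"rx":0,"ry":0,"rz":0,"jaw":10}])

```text
clock: 32.1
tool_pos: [577.9, -99.1, 112.9]
tool_rot: [0.707, -0.02, 0.021, -0.707]
force: [-2.2, 0.1, 10.5]
finger_gap: 22.2
```

play_rows(increments=[{"x":0,"y":0,"z":1,"rx":0,"ry":0,"rz":0,"jaw":10},{"x":0,"y":0,"z":1,"rx":0,"ry":0,"rz":0,"jaw":25},{"x":0,"y":0,"z":1,"rx":0,"ry":0,"rz":0,"jaw":32},{"x":0,"y":0,"z":1,"rx":0,"ry":0,"rz":0,"jaw":44},{"x":0,"y":0,"z":1,"rx":0,"ry":0,"rz":0,"jaw":55}])

```text
clock: 32.6
tool_pos: [577.4, -99.1, 112.6]
tool_rot: [-0.707, 0.02, -0.02, 0.707]
force: [0.3, 0.1, -0.1]
finger_gap: 40.4
```

play_rows(increments=[{"x":0,"y":0,"z":20,"rx":0,"ry":0,"rz":0,"jaw":60},{"x":0,"y":0,"z":60,"rx":0,"ry":0,"rz":0,"jaw":60},{"x":0,"y":0,"z":95,"rx":0,"ry":0,"rz":0,"jaw":60},{"x":-15,"y":-30,"z":110,"rx":0,"ry":0,"rz":0,"jaw":60},{"x":-35,"y":-70,"z":110,"rx":0,"ry":0,"rz":0,"jaw":60}])

```text
clock: 33.1
tool_pos: [544.2, -167.6, 225.7]
tool_rot: [0.707, -0.017, 0.02, -0.707]
force: [0.6, -1.3, -0.8]
finger_gap: 59.8
```

play_rows(increments=[{"x":-20,"y":-40,"z":0,"rx":0,"ry":0,"rz":0,"jaw":60},{"x":-40,"y":-80,"z":0,"rx":0,"ry":0,"rz":0,"jaw":60},{"x":-60,"y":-120,"z":0,"rx":0,"ry":0,"rz":0,"jaw":60},{"x":-80,"y":-160,"z":0,"rx":0,"ry":0,"rz":0,"jaw":60},{"x":-100,"y":-200,"z":0,"rx":0,"ry":0,"rz":0,"jaw":60}])

```text
clock: 33.6
tool_pos: [441.4, -370.6, 222.9]
tool_rot: [0.707, -0.02, 0.02, -0.707]
force: [1.1, -0.3, 0.0]
finger_gap: 60.3
```

```bash
python3 chk.py top10.png; python3 - <<'E'
from h import *
np.set_printoptions(precision=2,suppress=True)
A=cv2.imread('pics/top1.png');B=cv2.imread('pics/top10.png')
a=A[170:250,260:380];b=B[170:250,260:380];c=B[225:300,145:265]
r=lambda x:cv2.resize(x,None,fx=3.3,fy=3.3,interpolation=2)
cv2.imwrite('pics/c10.png',np.vstack([np.hstack([r(a),r(b)]),np.hstack([r(c),r(c)*0])]))
f=lambda X:cv2.cvtColor(X[201:234,332:372],cv2.COLOR_BGR2GRAY).astype(np.float32)
print('cyl patch shift px',cv2.phaseCorrelate(f(A),f(B),cv2.createHanningWindow((40,33),cv2.CV_32F)))
T=A[203:230,340:366]
for X in(A,B):
    m=cv2.matchTemplate(cv2.resize(X[195:240,330:376],None,fx=8,fy=8,interpolation=2),cv2.resize(T,None,fx=8,fy=8,interpolation=2),cv2.TM_CCOEFF_NORMED);_,s,_,l=cv2.minMaxLoc(m);print(s,l[0]/8+330,l[1]/8+195)
E
```

```text
[ 441.41 -370.6   222.91] 60.27682923243432 [ 1.1  -0.33  0.04]
before small [319.26 213.16 580.97 -11.16  86.  ] large [284.17 209.18 587.5   72.4  112.  ] stopper [304.12 196.96 626.21  26.9   34.  ]
now small [319.23 213.32 580.58 -11.1   86.  ] large [284.17 209.18 587.5   72.4  112.  ] stopper [304.12 196.96 626.21  26.9   34.  ]
cyl patch shift px ((-0.08066345591205604, 0.3870626423987211), 0.9138626621829139)
0.9991589784622192 340.0 203.0
0.7416510581970215 340.25 203.5
```

View pics/c10.png

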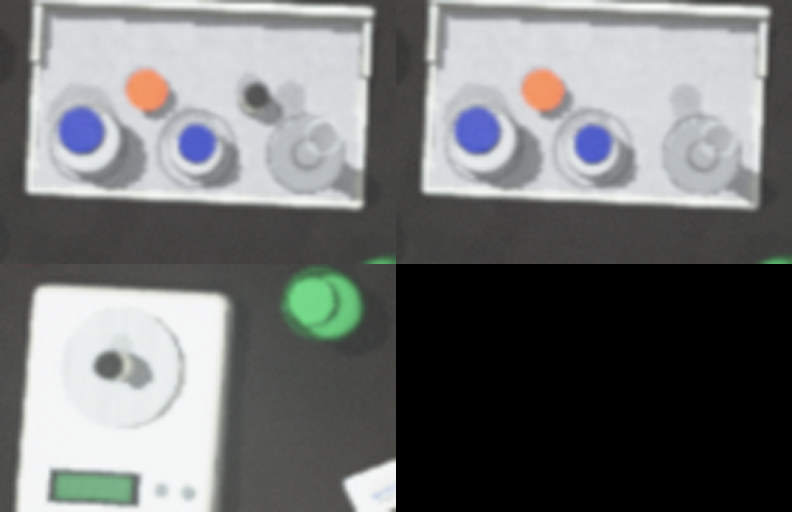

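```bash
python3 -c "
from station import env
print(env.sign_off())"
```

```text
the job is handed in; nothing more can be done
None
```

The job is done and was handed in at about 34 s on the robot's clock. I moved the measuring cylinder and then the small bottle to the side tray and set the vial upright on the balance pan. Then I put the bottle and the cylinder back on their own spots.

Last checks, comparing the overhead picture from before with the one after:
- **Small bottle:** upright, about 0.4 mm from where it stood.
- **Cylinder:** upright, about 1 mm off (0.4–0.6 px) by two image matches. One of those matched only moderately (0.74), since the vial was gone from the background.
- **Vial:** upright, about 3 mm from the middle of the pan. The scene camera's rough first estimate of the pan centre was 5–8 mm away from the others. I went by the overhead view, and the pictures show the vial near the middle.
- **Large bottle and stopper:** unmoved to within the measurement.
- **Forces:** the highest force I saw in the reported readings was about 16 N, when setting the bottle down. Nothing fell, and the arm finished clear of everything.

Two attempts did not work: the circle detector could not find the ring marks and found the pan in the wrong place. I located both from the pictures instead.

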